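# Set the new cups and beakers out on their saucers

## Robot

A 6-joint arm with a two-finger parallel gripper is mounted at the origin on the work surface. World frame = base frame: x ahead of the robot, y to its left, z up, the work surface at z = 0. Lengths are in m, angles in rad, forces in N, time in s.
With the tool pointing down it reaches from about 0.3 to 0.775 m from the base axis. Payload 14.6 kg.
Tool frame: the origin (TCP) lies between the finger pads; the fingertips stand 8 mm ahead of it and the grasp point (between the pads) lies 11 mm behind it; z points along the fingers, y is the direction in which the jaws open and shut (so a half turn about z gives the same grasp; the last joint's range is limited). The gripper opens to 94 mm and grips with 3 to 60 N. Pads are 16 mm wide; open, the fingers measure 119 mm over their backs; the gripper's body (75 mm by 177 mm) begins 78 mm behind the grasp point.
Start: joints at [-1.334, 0.3, 1.521, -0, 1.321, -0.067], TCP at [0.165, -0.525, 0.181] pointing down, gripper open.
Joint ranges: [-3.03, 3.03], [-0.79, 2.21], [0.23, 2.52], [-1.04, 4.18], [0, 3.07], [-2.55, 2.55]. Speed limits (rad/s): [2.22, 2.22, 2.57, 3.14, 3.14, 3.14].

## Interface

Orientations are given as [roll, pitch, yaw] about the fixed x, y, z axes, in that order (R = Rz(yaw) Ry(pitch) Rx(roll)).
In Python, from station import ctrl, viewer, workorder gives the robot as it stands.
- The arm moves only by the tool play_rows, never from a script. Its argument "commands" is a list of rows, each an object of numbers: "dx", "dy", "dz": the shift along the tool's x, y, z in m; "ax", "ay", "az": the turn, a rotation vector about the tool's x, y, z in degrees. In form: [{"dx": .., "dy": .., "dz": .., "ax": .., "ay": .., "az": ..}, ...]. A call has exactly 5 rows; each row shifts and turns the pose as measured when the row begins, along the tool's axes as they then stand; what a row does not reach is not made up. A row lasts 1/12 s, in which the tool goes at most 41.7 mm and 7.16 degrees, less where a joint would pass 70% of its speed; a pose out of reach is approached as far as the arm can. A call with a gripper value outside its range is refused whole. "claw" is the opening, from 0 (shut) to 1 (fully open), set as the call begins (left out, the last holds). The fingers move at their own pace and stop on an object; "squeeze" is the grip in N (left out, the last holds). Time passes only in rows, so rows that do not move let the fingers close, or fill a call up. It gives the time, the measured TCP pose, the force and the opening at its end, in the units of the state.
- ctrl.get_obs(): the state, without advancing time (a new reading comes with each control period).
- viewer.camera(name): name is "scene" or "top" or "wrist"; returns the picture (400x640x3 uint8, red, green, blue); there is no depth.
- viewer.camera_model(name): a dict with "K" (3x3 intrinsics, pixels), "dist_coeffs" ([k1, k2, p1, p2, k3] as OpenCV has them; the pictures are not rectified), "pose" (4x4, takes a point from camera to world coordinates); the wrist camera has in their place "T_tool_cam" (4x4, takes a point from camera to tool coordinates, whose origin is the TCP and whose axes are the flange's). Camera axes: x right, y down, z forward; pixel columns grow to the right and rows downward; lengths in m; the calibration is good to about 2 mm. A picture is of the moment at which its call begins: read the wrist's pose just before it. camera_model takes no time and is no camera call.
- workorder.hand_in(): hands the job in, once; it reports no verdict.
The state is a dict: "time_s": time; "qpos": joint angles; "joint_vel": joint speeds; "tau": joint torques, N m; "ee_pos": TCP position; "eef_rot": TCP orientation; "force": force on the tool from outside, world axes, zero at the start; "moment": the same for the moment, N m; "grip_width": finger opening in m.
Only numpy, scipy, OpenCV 4.12 (cv2) and the standard library are available. Lean on these libraries where they do the work, as an engineer would, in place of code of your own. Each camera call takes 0.05 s, during which the arm holds its last target. There are 200 camera calls.

## Task

The new stoneware has come from the kiln with a tall beaker standing in each low cup; take these stacks apart and set the ware out for the stall. Stand every pot upright in the well of its own saucer, of the same glaze: the low cups on the large saucers, the tall beakers on the small ones. Set the pots down gently, without dropping them, and leave the water bowl and the bud vase alone.

Things in the scene. Friction and masses are not known exactly. Their poses are not given: they have to be found in the camera images.
- cup_blue: low blue glazed stoneware cup with a cream rim, round, open, no handle: 64 mm outer diameter (straight side from 16 mm up to the rim), 50 mm high, wall 4 mm, foot 40 mm in diameter, inner floor 9 mm above the underside; 0.11 kg, loose. At the start a tall beaker (of either glaze) stands in it. Origin: centre of the underside of the foot, z up the axis.
- cup_ochre: low ochre (yellow-brown) glazed stoneware cup with a cream rim, round, open, no handle: 64 mm outer diameter (straight side from 16 mm up to the rim), 50 mm high, wall 4 mm, foot 40 mm in diameter, inner floor 9 mm above the underside; 0.11 kg, loose. At the start a tall beaker (of either glaze) stands in it. Origin: centre of the underside of the foot, z up the axis.
- beaker_blue: tall blue glazed stoneware beaker with a cream rim, round, no handle: 46 mm outer diameter (straight side from 14 mm up to the rim), 76 mm high, wall 3.5 mm, foot 34 mm in diameter; 0.10 kg, loose. At the start it stands in a low cup of either glaze, within 3 mm of its centre, top 85 mm above the table and 35 mm above the cup's rim. Origin: centre of the underside of the foot, z up the axis.
- beaker_ochre: tall ochre (yellow-brown) glazed stoneware beaker with a cream rim, round, no handle: 46 mm outer diameter (straight side from 14 mm up to the rim), 76 mm high, wall 3.5 mm, foot 34 mm in diameter; 0.10 kg, loose. At the start it stands in a low cup of either glaze, within 3 mm of its centre, top 85 mm above the table and 35 mm above the cup's rim. Origin: centre of the underside of the foot, z up the axis.
- saucer_large_blue: large blue glazed saucer, 126 mm in diameter, rim 12 mm high, loose on the table, 0.19 kg. In its middle is a flat round well 60 mm in diameter, floor 5 mm above the table, cream with a 3 mm step round it, from which the flange slopes up to the rim. A low cup (foot 40 mm) stands in the well. Origin: centre of the underside, z up.
- saucer_large_ochre: large ochre (yellow-brown) glazed saucer, 126 mm in diameter, rim 12 mm high, loose on the table, 0.19 kg. In its middle is a flat round well 60 mm in diameter, floor 5 mm above the table, cream with a 3 mm step round it, from which the flange slopes up to the rim. A low cup (foot 40 mm) stands in the well. Origin: centre of the underside, z up.
- saucer_small_blue: small blue glazed saucer, 100 mm in diameter, rim 12 mm high, loose on the table, 0.13 kg. In its middle is a flat round well 54 mm in diameter, floor 5 mm above the table, cream with a 3 mm step round it, from which the flange slopes up to the rim. A tall beaker (foot 34 mm) stands in the well. Origin: centre of the underside, z up.
- saucer_small_ochre: small ochre (yellow-brown) glazed saucer, 100 mm in diameter, rim 12 mm high, loose on the table, 0.13 kg. In its middle is a flat round well 54 mm in diameter, floor 5 mm above the table, cream with a 3 mm step round it, from which the flange slopes up to the rim. A tall beaker (foot 34 mm) stands in the well. Origin: centre of the underside, z up.
- water_bowl: bystander: white plastic water bowl, round and open, 110 mm across the top, 60 mm high, with a short flat grip at the rim reaching 81 mm from its axis; stands loose at the far right of the work. Leave it alone. Origin: centre of its underside, z up.
- vase: bystander: small clay-coloured bud vase with a dark mouth, 68 mm across the belly, narrow neck, 105 mm high; stands loose at the far side of the work. Leave it alone. Origin: centre of its underside, z up.
Things that resemble listed ones, but are neither listed nor needed, are in the scene too. What is shaped like the saucer_large_ochre but pink is not meant.

How it is judged:
At the end, for the whole second after the job is handed in: Each beaker stands on the small, each cup on the large saucer of its own glaze: centres within 12 mm, foot down on the floor of the well (not on its step), pot and saucer level within 0.06 rad, saucer flat on the table, all released and at rest; bowl and vase still standing (horizontal distance between beaker_blue and saucer_small_blue below 0.012 m and z of beaker_blue in the frame of saucer_small_blue between 0.002 and 0.0075 m and angle between each of beaker_blue, saucer_small_blue, beaker_ochre, saucer_small_ochre, cup_blue, saucer_large_blue, cup_ochre, saucer_large_ochre's own z axis and vertical below 0.06 rad and height (world z) of each of saucer_small_blue, saucer_small_ochre, saucer_large_blue, saucer_large_ochre below 0.004 m and linear speed of each of beaker_blue, beaker_ochre, cup_blue, cup_ochre below 0.02 m/s and horizontal distance between beaker_ochre and saucer_small_ochre below 0.012 m and z of beaker_ochre in the frame of saucer_small_ochre between 0.002 and 0.0075 m and horizontal distance between cup_blue and saucer_large_blue below 0.012 m and z of cup_blue in the frame of saucer_large_blue between 0.002 and 0.0075 m and horizontal distance between cup_ochre and saucer_large_ochre below 0.012 m and z of cup_ochre in the frame of saucer_large_ochre between 0.002 and 0.0075 m and angle between each of water_bowl, vase's own z axis and vertical below 0.1 rad); the robot touches nothing.
It fails at once if a pot is tipped over (leans more than 40 degrees) (angle between any of beaker_blue, beaker_ochre, cup_blue, cup_ochre's own z axis and vertical above 0.7 rad).
It fails at once if a pot is dropped or banged onto its saucer (faster than 0.4 m/s in the last 30 mm above it) ((horizontal distance between beaker_blue and saucer_small_blue below 0.04 m and z of beaker_blue in the frame of saucer_small_blue below 0.035 m and linear speed of beaker_blue above 0.4 m/s) or (horizontal distance between beaker_ochre and saucer_small_ochre below 0.04 m and z of beaker_ochre in the frame of saucer_small_ochre below 0.035 m and linear speed of beaker_ochre above 0.4 m/s) or (horizontal distance between cup_blue and saucer_large_blue below 0.04 m and z of cup_blue in the frame of saucer_large_blue below 0.035 m and linear speed of cup_blue above 0.4 m/s) or (horizontal distance between cup_ochre and saucer_large_ochre below 0.04 m and z of cup_ochre in the frame of saucer_large_ochre below 0.035 m and linear speed of cup_ochre above 0.4 m/s)).
It fails at once if the water bowl or the vase is shifted more than 25 mm or knocked over (distance of any of water_bowl, vase from where it was at the start of the episode above 0.025 m or angle between any of water_bowl, vase's own z axis and vertical above 0.4 rad).
It also fails if it takes over 128 s, if anything falls off the work surface, if the arm or the gripper's body presses on something with over 40 N, if the wrist force passes 120 N, or if a joint passes its speed limit or range.

## Working session

There is one attempt and no reset: what is moved stays moved. The work goes in short steps, Python scripts to look and compute and a tool call to move; the robot and the scene stay as the last step left them, time stands still between calls to the robot, and variables do not carry over. Pictures are saved under pics/ and viewed, about 12 in all and at most 16, crops included, and the job is handed in when it is done.

Besides the shell and the picture viewer there is one more tool, called after "Request:" as a command line: name --argument value ..., lists and objects as JSON in quotes. play_rows: Moves the arm, as the interface text tells. Its arguments: {"type":"object","properties":{"commands":{"type":"array","items":{"type":"object","properties":{"dx":{"type":"number"},"dy":{"type":"number"},"dz":{"type":"number"},"ax":{"type":"number"},"ay":{"type":"number"},"az":{"type":"number"}}}},"claw":{"type":"number"},"squeeze":{"type":"number"}},"required":["commands"]}

```bash
ls; mkdir -p pics; python3 - <<'E'
from station import ctrl, viewer, workorder
import cv2
o=ctrl.get_obs(); print(o)
for n in ("top","scene"):
    im=viewer.camera(n); cv2.imwrite(f"pics/{n}0.png",im[:,:,::-1]); m=viewer.camera_model(n); print(n,m)
print(viewer.camera_model("wrist"))
E
```

```text
pics
{'time_s': 0.0, 'qpos': array([-1.33362582e+00,  3.00464895e-01,  1.52158179e+00, -3.34409439e-05,
        1.32069801e+00, -6.65694288e-02]), 'joint_vel': array([ 6.58894580e-04, -5.85355607e-04,  7.19308332e-04, -2.34526755e-04,
        7.02505089e-04, -5.53129686e-05]), 'tau': array([-1.64290061e-03, -5.31811845e+01, -3.52738380e+01,  7.07996939e-02,
        2.44465994e-02, -1.35130986e-04]), 'ee_pos': array([ 0.1644354 , -0.5245378 ,  0.18008945]), 'eef_rot': array([-3.14044101e+00, -4.43150534e-05,  3.03748207e-01]), 'force': array([-0.39958295, -0.73313195,  0.17618918]), 'moment': array([0.03230623, 0.0040887 , 0.00087378]), 'grip_width': 0.09403531017398281}
top {'K': array([[472.60786222,   0.        , 314.13849031],
       [  0.        , 472.60786222, 199.38353609],
       [  0.        ,   0.        ,   1.        ]]), 'dist_coeffs': array([-0.00666706,  0.        ,  0.        ,  0.        ,  0.        ]), 'pose': array([[-0.02583821, -0.99622662,  0.08285472,  0.43528469],
       [-0.9995293 ,  0.02437447, -0.01862962,  0.00423841],
       [ 0.01653979, -0.08329707, -0.
[... 497 characters left out ...]
672, -0.83011306,  0.92491632],
       [ 0.        ,  0.        ,  0.        ,  1.        ]])}
{'K': array([[290.67403978,   0.        , 317.60676203],
       [  0.        , 290.67403978, 200.20003918],
       [  0.        ,   0.        ,   1.        ]]), 'dist_coeffs': array([-0.05323827,  0.        ,  0.        ,  0.        ,  0.        ]), 'T_tool_cam': array([[ 6.88874627e-04, -9.60661466e-01, -2.77721217e-01,
         8.18560052e-02],
       [ 9.99999718e-01,  5.79155263e-04,  4.77105389e-04,
         7.86540826e-04],
       [-2.97493058e-04, -2.77721467e-01,  9.60661594e-01,
        -2.03660386e-01],
       [ 0.00000000e+00,  0.00000000e+00,  0.00000000e+00,
         1.00000000e+00]])}
```

View pics/top0.png

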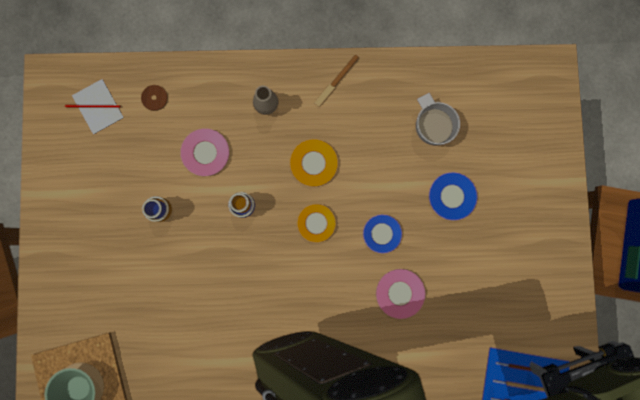

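View pics/scene0.png

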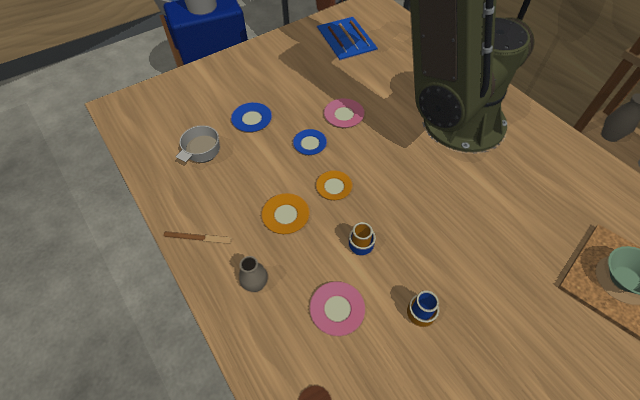

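The top view shows two stacks. At (155,209) a blue beaker stands in what the scene view shows to be an ochre cup, and at (241,204) an ochre beaker stands in a blue cup.

Candidates that could be confused:
- **Large saucers:** ochre at (314,163), blue at (453,196), and pink ones at (205,153) and (400,293), which are not meant.
- **Small saucers:** ochre at (317,223), blue at (383,234).
- **Other:** the green bowl at (70,388) is not a cup.

I'll measure these next and check them in one crop.

```bash
cat > h.py <<'E'
import numpy as np, cv2
from scipy.spatial.transform import Rotation as R
from station import ctrl, viewer
def tool(o): 
    T=np.eye(4); T[:3,:3]=R.from_euler('xyz',o['eef_rot']).as_matrix(); T[:3,3]=o['ee_pos']; return T
def shot(n):
    o=ctrl.get_obs(); im=viewer.camera(n)[:,:,::-1].copy(); m=viewer.camera_model(n)
    return im, m, (tool(o)@m['T_tool_cam'] if n=='wrist' else m['pose'])
def w(uv,z,m,P):
    p=cv2.undistortPoints(np.array([[uv]],float),m['K'],m['dist_coeffs'])[0,0]
    d=P[:3,:3]@[p[0],p[1],1]; return P[:3,3]+d*(z-P[2,3])/d[2]
def px(X,m,P):
    q=np.linalg.inv(P); r,_=cv2.Rodrigues(q[:3,:3])
    return cv2.projectPoints(np.array(X,float).reshape(-1,3),r,q[:3,3],m['K'],m['dist_coeffs'])[0][:,0]
E
python3 - <<'E'
from h import *
im,m,P=shot('top')
hsv=cv2.cvtColor(im,cv2.COLOR_BGR2HSV)
for n,(u,v),r in [("LO",(314,163),30),("SO",(317,223),26),("LB",(453,196),30),("SB",(383,234),26)]:
    lo,hi=((16,200,90),(28,255,255)) if n[1]=='O' else ((105,150,60),(130,255,255))
    k=cv2.inRange(hsv,lo,hi); z=np.zeros_like(k); cv2.circle(z,(u,v),r,255,-1); k&=z
    c=max(cv2.findContours(k,cv2.RETR_EXTERNAL,cv2.CHAIN_APPROX_NONE)[0],key=cv2.contourArea)
    e=cv2.fitEllipse(c); print(n,e, w(e[0],.012,m,P).round(4))
for u in [(155,208),(241,204)]: print(w(u,.085,m,P).round(4))
cv2.imwrite('pics/c1.png',cv2.resize(im[130:280,130:500],None,fx=2.1,fy=2.1,interpolation=cv2.INTER_CUBIC))
a=cv2.resize(im[180:240,125:275],None,fx=5,fy=5,interpolation=cv2.INTER_CUBIC); cv2.imwrite('pics/c2.png',a)
E
```

```text
LO ((313.3660888671875, 162.3660430908203), (45.83103561401367, 46.20307159423828), 95.3233642578125) [ 0.6349 -0.0192  0.012 ]
SO ((315.9949645996094, 222.85833740234375), (36.4913215637207, 36.73202896118164), 121.41761779785156) [ 0.4761 -0.022   0.012 ]
LB ((452.7384948730469, 195.8020477294922), (44.816951751708984, 45.95448303222656), 125.16987609863281) [ 0.5379 -0.3826  0.012 ]
SB ((382.1560974121094, 233.3750762939453), (35.750850677490234, 36.18821334838867), 105.06938171386719) [ 0.4445 -0.1932  0.012 ]
[0.5198 0.371  0.085 ]
[0.5244 0.1617 0.085 ]
```

View pics/c2.png

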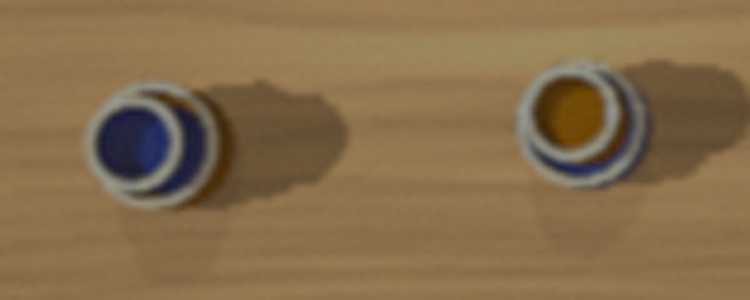

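Crop c2 confirms it. The left stack is a blue beaker (rim centre at full-image (152,208.6)) in an ochre cup (rim (155.6,209.2)). The right stack is an ochre beaker (rim (240.2,202.2)) in a blue cup (rim (241.6,204.8)). I'll go up, turn the yaw to 0, and head for the right stack.

Request:
play_rows --commands '[{"dz": -0.02,"az": 3.5},{"dz": -0.02,"az": 3.5},{"dz": -0.02,"az": 3.5},{"dz": -0.02,"az": 3.5},{"dz": -0.02,"az": 3.5}]' --claw 1

```text
validation failed for argument at $.co...
```

Request:
play_rows --commands '[{"dx": 0.018,"dy": -0.034},{"dx": 0.018,"dy": -0.034},{"dx": 0.018,"dy": -0.034},{"dx": 0.018,"dy": -0.034},{"dx": 0.018,"dy": -0.034}]'

```text
validation failed for argument at $.co...
```

Request:
play_rows --commands '[{"dx": 0.018,"dy": -0.034},{"dx": 0.018,"dy": -0.034},{"dx": 0.018,"dy": -0.034},{"dx": 0.018,"dy": -0.034},{"dx": 0.018,"dy": -0.034}]'

```text
validation failed for argument at $.co...
```

```bash
python3 - <<'E'
from h import *
m=viewer.camera_model('top');P=m['pose']
for n,u,z in [("BB",(152,208.6),.085),("CO",(155.6,209.2),.05),("BO",(240.2,202.2),.085),("CB",(241.6,204.8),.05)]: print(n,w(u,z,m,P).round(4))
E
```

```text
BB [0.5185 0.3783 0.085 ]
CO [0.5193 0.3806 0.05  ]
BO [0.5289 0.1636 0.085 ]
CB [0.525 0.165 0.05 ]
```

Request:
play_rows --commands '[{"dx": 0,"dy": 0,"dz": -0.02,"ax": 0,"ay": 0,"az": 3.5},{"dx": 0,"dy": 0,"dz": -0.02,"ax": 0,"ay": 0,"az": 3.5},{"dx": 0,"dy": 0,"dz": -0.02,"ax": 0,"ay": 0,"az": 3.5},{"dx": 0,"dy": 0,"dz": -0.02,"ax": 0,"ay": 0,"az": 3.5},{"dx": 0,"dy": 0,"dz": -0.02,"ax": 0,"ay": 0,"az": 3.5}]' --claw 1

```text
time_s: 0.57
ee_pos: [0.164, -0.5226, 0.2781]
eef_rot: [-3.129, 0.003, -0.012]
force: [-0.3, 0.3, -0.2]
grip_width: 0.0938
```

Request:
play_rows --commands '[{"dx": 0.018,"dy": -0.034,"dz": 0,"ax": 0,"ay": 0,"az": 0},{"dx": 0.018,"dy": -0.034,"dz": 0,"ax": 0,"ay": 0,"az": 0},{"dx": 0.018,"dy": -0.034,"dz": 0,"ax": 0,"ay": 0,"az": 0},{"dx": 0.018,"dy": -0.034,"dz": 0,"ax": 0,"ay": 0,"az": 0},{"dx": 0.018,"dy": -0.034,"dz": 0,"ax": 0,"ay": 0,"az": 0}]'

```text
time_s: 0.98
ee_pos: [0.2566, -0.3531, 0.2814]
eef_rot: [-3.133, 0.003, -0.026]
force: [1.5, 0.1, -0.1]
grip_width: 0.0942
```

Request:
play_rows --commands '[{"dx": 0.018,"dy": -0.034,"dz": 0,"ax": 0,"ay": 0,"az": 0},{"dx": 0.018,"dy": -0.034,"dz": 0,"ax": 0,"ay": 0,"az": 0},{"dx": 0.018,"dy": -0.034,"dz": 0,"ax": 0,"ay": 0,"az": 0},{"dx": 0.018,"dy": -0.034,"dz": 0,"ax": 0,"ay": 0,"az": 0},{"dx": 0.018,"dy": -0.034,"dz": 0,"ax": 0,"ay": 0,"az": 0}]'

```text
time_s: 1.4
ee_pos: [0.3527, -0.1763, 0.2826]
eef_rot: [-3.133, 0.002, -0.028]
force: [0.2, -1.3, -0.3]
grip_width: 0.0937
```

Request:
play_rows --commands '[{"dx": 0.018,"dy": -0.034,"dz": 0,"ax": 0,"ay": 0,"az": -0.4},{"dx": 0.018,"dy": -0.034,"dz": 0,"ax": 0,"ay": 0,"az": -0.4},{"dx": 0.018,"dy": -0.034,"dz": 0,"ax": -0.25,"ay": 0,"az": -0.4},{"dx": 0.018,"dy": -0.034,"dz": 0,"ax": -0.25,"ay": 0,"az": -0.4},{"dx": 0.018,"dy": -0.034,"dz": 0,"ax": 0,"ay": 0,"az": 0}]'

```text
time_s: 1.82
ee_pos: [0.447, 0.0025, 0.2839]
eef_rot: [3.141, 0.0, 0.001]
force: [0.2, -0.8, -0.2]
grip_width: 0.0941
```

Request:
play_rows --commands '[{"dx": 0.018,"dy": -0.034,"dz": 0,"ax": 0,"ay": 0,"az": 0},{"dx": 0.018,"dy": -0.034,"dz": 0,"ax": 0,"ay": 0,"az": 0},{"dx": 0.018,"dy": -0.034,"dz": 0,"ax": 0,"ay": 0,"az": 0},{"dx": 0.016,"dy": -0.03,"dz": 0,"ax": 0,"ay": 0,"az": 0},{"dx": 0,"dy": 0,"dz": 0,"ax": 0,"ay": 0,"az": 0}]'

```text
time_s: 2.23
ee_pos: [0.5194, 0.148, 0.2818]
eef_rot: [3.141, 0.002, 0.006]
force: [-0.7, -0.0, -0.9]
grip_width: 0.0942
```

```bash
python3 - <<'E'
from h import *
o=ctrl.get_obs(); print(o['ee_pos'],o['eef_rot'],o['qpos'].round(2))
im,m,P=shot('wrist'); np.savez('w1.npz',P=P)
for n,X in [("BO",(.5289,.1636,.085)),("CB",(.525,.165,.05)),("BB",(.5185,.3783,.085)),("LO",(.6349,-.0192,.012)),("SO",(.4761,-.022,.012))]:
    print(n,px([X],m,P)[0].round(1))
cv2.imwrite('pics/w1.png',im)
E
```

```text
[0.51944018 0.14804711 0.28177451] [3.14066461e+00 2.30825682e-03 6.29174561e-03] [ 0.21  0.22  1.38 -0.    1.54  1.77]
BO [305.9 170.1]
CB [305.8 168.4]
BB [155.4 176.8]
LO [425.   95.4]
SO [417.1 194. ]
```

View pics/w1.png

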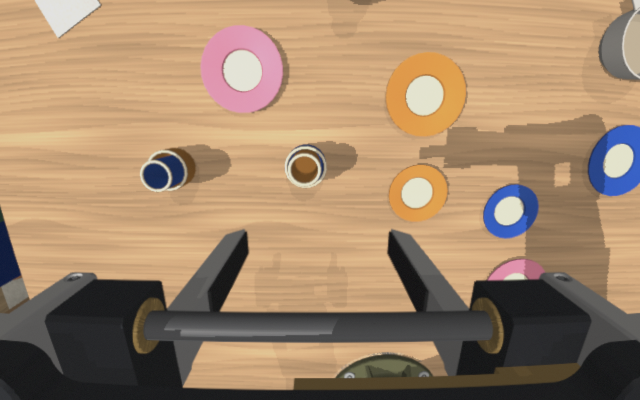

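The wrist view shows the ochre beaker stack at about (305,167), close to the predicted (306,169). The blue beaker stack is at (157,173), with the ochre saucers at (425,95) and (417,193), also close to prediction. I'll crop closer and refine the saucer positions.

```bash
cat >> h.py <<'E'
def sauc(im,m,P,n,X,r):
    hsv=cv2.cvtColor(im,cv2.COLOR_BGR2HSV); u=px([X],m,P)[0]
    lo,hi=((10,120,80),(28,255,255)) if n[1]=='O' else ((105,130,50),(130,255,255))
    k=cv2.inRange(hsv,lo,hi); z=np.zeros_like(k); cv2.circle(z,(int(u[0]),int(u[1])),r,255,-1); k&=z
    # the well: cream blob enclosed
    c,h=cv2.findContours(k,cv2.RETR_CCOMP,cv2.CHAIN_APPROX_NONE)
    i=max(range(len(c)),key=lambda j:cv2.contourArea(c[j])*(h[0][j][3]<0)); e=cv2.fitEllipse(c[i])
    q=[j for j in range(len(c)) if h[0][j][3]==i and len(c[j])>20]
    out=w(e[0],.0115,m,P)[:2].round(4)
    inn=w(cv2.fitEllipse(max((c[j] for j in q),key=len))[0],.007,m,P)[:2].round(4) if q else None
    return out,inn,np.round(e[1],1)
E
python3 - <<'E'
from h import *
im=cv2.imread('pics/w1.png'); m=viewer.camera_model('wrist'); P=np.load('w1.npz')['P']
for n,X,r in [("LO",(.6349,-.0192,.012),50),("SO",(.4761,-.022,.012),38),("SB",(.4445,-.1932,.012),36)]: print(n,sauc(im,m,P,n,X,r))
cv2.imwrite('pics/c3.png',cv2.resize(im[140:200,135:335],None,fx=4,fy=4,interpolation=cv2.INTER_CUBIC))
E
```

```text
LO (array([ 0.6373, -0.0198]), array([ 0.6358, -0.0196]), array([78.2, 85.9]))
SO (array([ 0.4781, -0.023 ]), array([ 0.4779, -0.0223]), array([54.8, 60.3]))
SB (array([ 0.4466, -0.193 ]), array([ 0.446, -0.193]), array([47.3, 57.1]))
```

View pics/c3.png

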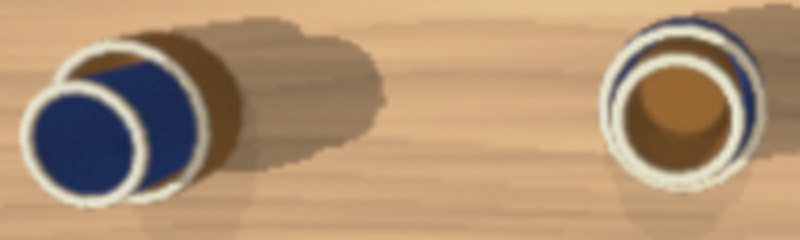

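```bash
python3 - <<'E'
from h import *
m=viewer.camera_model('wrist'); P=np.load('w1.npz')['P']
for n,u,z in [("BB",(84,144),.085),("CO",(131,121),.05),("BO",(679,122),.085),("CB",(682,107),.05)]:
    print(n,w(((u[0]+.5)/4-.5+135,(u[1]+.5)/4-.5+140),z,m,P).round(4))
E
```

```text
BB [0.5202 0.3777 0.085 ]
CO [0.5221 0.3778 0.05  ]
BO [0.5288 0.1657 0.085 ]
CB [0.5282 0.166  0.05  ]
```

Now I'll descend over the ochre beaker, targeting TCP (0.529, 0.166, 0.063).

Request:
play_rows --commands '[{"dx": 0.005,"dy": -0.009,"dz": 0.02,"ax": 0,"ay": 0,"az": 0},{"dx": 0.005,"dy": -0.009,"dz": 0.03,"ax": 0,"ay": 0,"az": 0.3},{"dx": 0,"dy": 0,"dz": 0.03,"ax": 0,"ay": 0,"az": 0},{"dx": 0,"dy": 0,"dz": 0.03,"ax": 0,"ay": 0,"az": 0},{"dx": 0,"dy": 0,"dz": 0.02,"ax": 0,"ay": 0,"az": 0}]'

```text
time_s: 2.7
ee_pos: [0.5298, 0.1621, 0.152]
eef_rot: [3.141, -0.006, -0.0]
force: [-0.8, -0.4, -0.7]
grip_width: 0.0941
```

Request:
play_rows --commands '[{"dx": 0,"dy": -0.004,"dz": 0.02,"ax": 0,"ay": -0.3,"az": 0},{"dx": 0,"dy": 0,"dz": 0.02,"ax": 0,"ay": 0,"az": 0},{"dx": 0,"dy": 0,"dz": 0.02,"ax": 0,"ay": 0,"az": 0},{"dx": 0,"dy": 0,"dz": 0.018,"ax": 0,"ay": 0,"az": 0},{"dx": 0,"dy": 0,"dz": 0.008,"ax": 0,"ay": 0,"az": 0}]'

```text
time_s: 3.12
ee_pos: [0.5268, 0.1601, 0.06]
eef_rot: [3.14, 0.003, -0.004]
force: [0.4, 0.1, 0.2]
grip_width: 0.0943
```

```bash
python3 - <<'E'
from h import *
o=ctrl.get_obs(); print(o['ee_pos'],o['eef_rot'],o['force'])
im,m,P=shot('wrist'); print(px([(.5288,.1657,.085),(.5282,.166,.05)],m,P))
cv2.imwrite('pics/w2.png',im)
E
```

```text
[0.52683432 0.16012082 0.05997463] [ 3.13960839e+00  2.95813663e-03 -4.40284319e-03] [0.40068878 0.14800636 0.19248439]
[[308.39239609 241.304942  ]
 [309.27103108 223.43960766]]
```

View pics/w2.png

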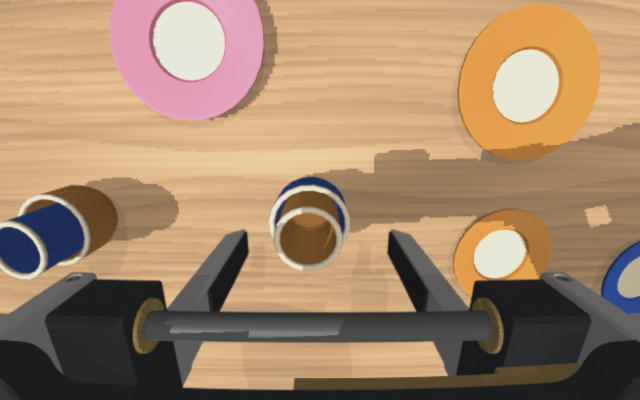

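The jaws straddle the beaker, whose rim centre is at (309,239), about 1.5 px from prediction. I'll centre and raise slightly, then close.

Request:
play_rows --commands '[{"dx": 0.003,"dy": -0.006,"dz": -0.003,"ax": 0,"ay": 0,"az": 0},{"dx": 0,"dy": 0,"dz": 0,"ax": 0,"ay": 0,"az": 0},{"dx": 0,"dy": 0,"dz": 0,"ax": 0,"ay": 0,"az": 0},{"dx": 0,"dy": 0,"dz": 0,"ax": 0,"ay": 0,"az": 0},{"dx": 0,"dy": 0,"dz": 0,"ax": 0,"ay": 0,"az": 0}]'

```text
time_s: 3.58
ee_pos: [0.5315, 0.1657, 0.0669]
eef_rot: [3.14, -0.001, -0.006]
force: [-0.6, 0.6, -0.3]
grip_width: 0.0939
```

Request:
play_rows --commands '[{"dx": -0.001,"dy": 0,"dz": 0.004,"ax": 0,"ay": 0,"az": 0},{"dx": 0,"dy": 0,"dz": 0,"ax": 0,"ay": 0,"az": 0},{"dx": 0,"dy": 0,"dz": 0,"ax": 0,"ay": 0,"az": 0},{"dx": 0,"dy": 0,"dz": 0,"ax": 0,"ay": 0,"az": 0},{"dx": 0,"dy": 0,"dz": 0,"ax": 0,"ay": 0,"az": 0}]'

```text
time_s: 4.0
ee_pos: [0.5309, 0.1659, 0.0637]
eef_rot: [3.141, -0.003, -0.005]
force: [-0.3, -0.4, 0.7]
grip_width: 0.0941
```

```bash
python3 - <<'E'
from h import *
for i in range(4):
    o=ctrl.get_obs(); print(o['time_s'],o['ee_pos'].round(4),o['eef_rot'].round(4),o['joint_vel'].round(3)); viewer.camera('wrist')
E
```

```text
4.0 [0.5309 0.1659 0.0637] [ 3.1408e+00 -2.6000e-03 -5.5000e-03] [ 0.001  0.002  0.002  0.002 -0.     0.001]
4.05 [0.5309 0.1659 0.0637] [ 3.1408e+00 -2.6000e-03 -5.5000e-03] [ 0.001 -0.    -0.     0.002 -0.001 -0.   ]
4.1 [0.5309 0.1659 0.0637] [ 3.1408e+00 -2.6000e-03 -5.5000e-03] [ 0.     0.001  0.     0.001 -0.     0.   ]
4.15 [0.5309 0.1659 0.0637] [ 3.1408e+00 -2.6000e-03 -5.5000e-03] [ 0.     0.001 -0.001  0.001 -0.    -0.   ]
```

Request:
play_rows --commands '[{"dx": -0.001,"dy": 0,"dz": 0.001,"ax": 0,"ay": 0,"az": 0},{"dx": 0,"dy": 0,"dz": 0,"ax": 0,"ay": 0,"az": 0},{"dx": 0,"dy": 0,"dz": 0,"ax": 0,"ay": 0,"az": 0},{"dx": 0,"dy": 0,"dz": 0,"ax": 0,"ay": 0,"az": 0},{"dx": 0,"dy": 0,"dz": 0,"ax": 0,"ay": 0,"az": 0}]' --claw 0.4 --squeeze 15

```text
time_s: 4.62
ee_pos: [0.5297, 0.1659, 0.0625]
eef_rot: [3.141, -0.002, -0.006]
force: [0.8, 0.1, -0.1]
grip_width: 0.0642
```

Request:
play_rows --commands '[{"dx": 0,"dy": 0,"dz": 0,"ax": 0,"ay": 0,"az": 0},{"dx": 0,"dy": 0,"dz": 0,"ax": 0,"ay": 0,"az": 0},{"dx": 0,"dy": 0,"dz": 0,"ax": 0,"ay": 0,"az": 0},{"dx": 0,"dy": 0,"dz": 0,"ax": 0,"ay": 0,"az": 0},{"dx": 0,"dy": 0,"dz": 0,"ax": 0,"ay": 0,"az": 0}]'

```text
time_s: 5.03
ee_pos: [0.5298, 0.1659, 0.0626]
eef_rot: [3.141, -0.002, -0.006]
force: [-0.2, 0.7, -0.1]
grip_width: 0.0377
```

```bash
python3 - <<'E'
from h import *
o=ctrl.get_obs(); print(o['ee_pos'],o['grip_width'],o['force'])
im,m,P=shot('wrist'); cv2.imwrite('pics/w3.png',im)
s,_,_=shot('scene'); cv2.imwrite('pics/s3.png',cv2.resize(s[170:340,290:500],None,fx=3,fy=3,interpolation=cv2.INTER_CUBIC))
E
```

```text
[0.52976328 0.16587038 0.06258175] 0.03771476298834446 [-0.21696141  0.72523277 -0.12361274]
```

View pics/w3.png

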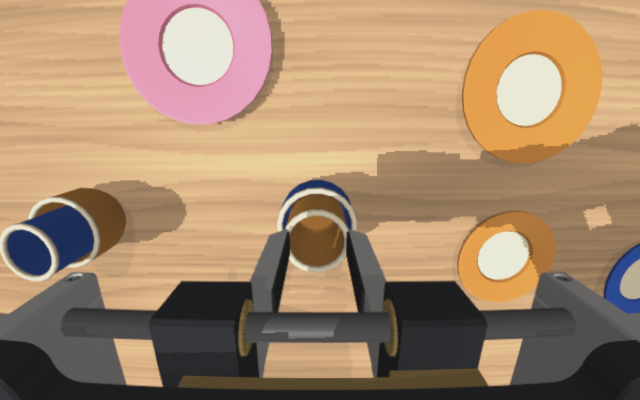

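```bash
python3 - <<'E'
import cv2, numpy as np
a=cv2.imread('pics/w3.png')[170:300,240:400]; a=cv2.resize(a,None,fx=3.5,fy=3.5,interpolation=cv2.INTER_CUBIC)
b=cv2.imread('pics/s3.png'); b=cv2.resize(b[:,:],None,fx=.37,fy=.37)
s=cv2.imread('pics/s3.png'); s=s[60:360,60:360]
h=455; s=cv2.resize(s,(240,240)); pad=np.zeros((h,240,3),np.uint8); pad[:240]=s
cv2.imwrite('pics/c4.png',np.hstack([a[:h],pad]))
E
```

```text
(no output)
```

View pics/c4.png

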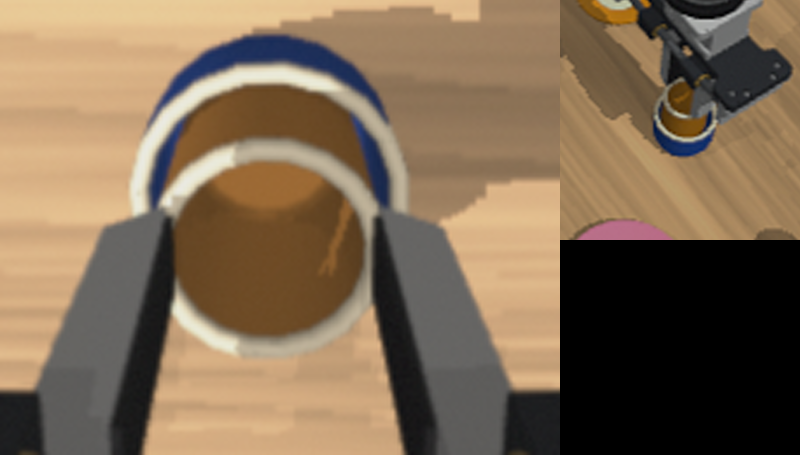

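The gap closed to 37.7 mm, less than the 46 mm beaker, with no force. In the crop the tips, at (290,232) and (346,232), occlude the rim, and their pixel gap implies a depth of about 0.193 m. So the visible tips sit just above the rim, roughly 30 mm higher than the nominal geometry. To test this safely I'll open, descend and close lightly: a stop at 46 mm means the beaker, at 64 mm the cup.

Request:
play_rows --commands '[{"dx": 0,"dy": 0,"dz": 0,"ax": 0,"ay": 0,"az": 0},{"dx": 0,"dy": 0,"dz": 0,"ax": 0,"ay": 0,"az": 0},{"dx": 0,"dy": 0,"dz": 0,"ax": 0,"ay": 0,"az": 0},{"dx": 0,"dy": 0,"dz": 0,"ax": 0,"ay": 0,"az": 0},{"dx": 0,"dy": 0,"dz": 0,"ax": 0,"ay": 0,"az": 0}]' --claw 1 --squeeze 5

```text
time_s: 5.55
ee_pos: [0.5298, 0.1659, 0.0626]
eef_rot: [3.141, -0.002, -0.005]
force: [0.1, 0.7, 0.4]
grip_width: 0.0678
```

Request:
play_rows --commands '[{"dx": 0,"dy": 0,"dz": 0,"ax": 0,"ay": 0,"az": 0},{"dx": 0,"dy": 0,"dz": 0,"ax": 0,"ay": 0,"az": 0},{"dx": 0,"dy": 0,"dz": 0.01,"ax": 0,"ay": 0,"az": 0},{"dx": 0,"dy": 0,"dz": 0.01,"ax": 0,"ay": 0,"az": 0},{"dx": 0,"dy": 0,"dz": 0.006,"ax": 0,"ay": 0,"az": 0}]'

```text
time_s: 5.97
ee_pos: [0.5305, 0.166, 0.0356]
eef_rot: [3.141, -0.005, -0.006]
force: [0.5, 1.8, -0.3]
grip_width: 0.0932
```

Request:
play_rows --commands '[{"dx": 0,"dy": 0,"dz": 0,"ax": 0,"ay": 0,"az": 0},{"dx": 0,"dy": 0,"dz": 0,"ax": 0,"ay": 0,"az": 0},{"dx": 0,"dy": 0,"dz": 0,"ax": 0,"ay": 0,"az": 0},{"dx": 0,"dy": 0,"dz": 0,"ax": 0,"ay": 0,"az": 0},{"dx": 0,"dy": 0,"dz": 0,"ax": 0,"ay": 0,"az": 0}]'

```text
time_s: 6.38
ee_pos: [0.5293, 0.1657, 0.0327]
eef_rot: [3.14, -0.001, -0.006]
force: [0.3, -0.4, 0.4]
grip_width: 0.0939
```

Request:
play_rows --commands '[{"dx": 0,"dy": 0,"dz": 0,"ax": 0,"ay": 0,"az": 0},{"dx": 0,"dy": 0,"dz": 0,"ax": 0,"ay": 0,"az": 0},{"dx": 0,"dy": 0,"dz": 0,"ax": 0,"ay": 0,"az": 0},{"dx": 0,"dy": 0,"dz": 0,"ax": 0,"ay": 0,"az": 0},{"dx": 0,"dy": 0,"dz": 0,"ax": 0,"ay": 0,"az": 0}]' --claw 0.42

```text
time_s: 6.8
ee_pos: [0.5298, 0.1659, 0.0337]
eef_rot: [3.141, -0.003, -0.005]
force: [1.1, -0.2, 0.5]
grip_width: 0.0644
```

Request:
play_rows --commands '[{"dx": 0,"dy": 0,"dz": 0,"ax": 0,"ay": 0,"az": 0},{"dx": 0,"dy": 0,"dz": 0,"ax": 0,"ay": 0,"az": 0},{"dx": 0,"dy": 0,"dz": 0,"ax": 0,"ay": 0,"az": 0},{"dx": 0,"dy": 0,"dz": 0,"ax": 0,"ay": 0,"az": 0},{"dx": 0,"dy": 0,"dz": 0,"ax": 0,"ay": 0,"az": 0}]'

```text
time_s: 7.22
ee_pos: [0.5299, 0.1659, 0.0338]
eef_rot: [3.141, -0.003, -0.006]
force: [-0.1, -0.3, 0.0]
grip_width: 0.0461
```

```bash
python3 - <<'E'
from h import *
im,m,P=shot('wrist'); a=cv2.resize(im[160:310,230:410],None,fx=3,fy=3,interpolation=cv2.INTER_CUBIC); cv2.imwrite('pics/c5.png',a)
E
```

```text
(no output)
```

View pics/c5.png

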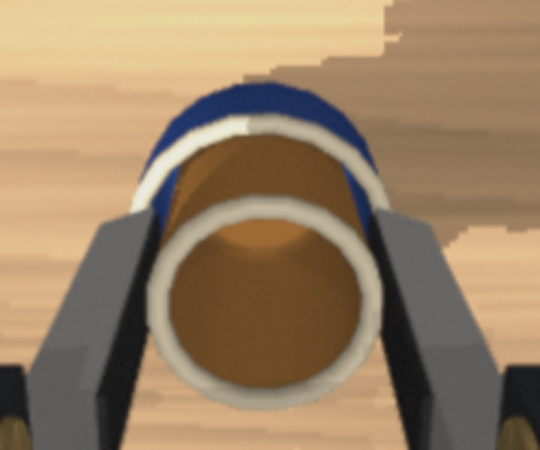

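The light grip stopped at 46.1 mm, so it is holding the beaker, and c5 shows the pads on its sides above the cup rim. The fingertips therefore sit about 32 mm higher than nominal, at ee_z + 0.024, and I'll use that from here on. I'll firm the grip and lift.

Request:
play_rows --commands '[{"dx": 0,"dy": 0,"dz": 0,"ax": 0,"ay": 0,"az": 0},{"dx": 0,"dy": 0,"dz": 0,"ax": 0,"ay": 0,"az": 0},{"dx": 0,"dy": 0,"dz": -0.005,"ax": 0,"ay": 0,"az": 0},{"dx": 0,"dy": 0,"dz": -0.01,"ax": 0,"ay": 0,"az": 0},{"dx": 0,"dy": 0,"dz": -0.015,"ax": 0,"ay": 0,"az": 0}]' --claw 0.3 --squeeze 15

```text
time_s: 7.68
ee_pos: [0.528, 0.1654, 0.0627]
eef_rot: [3.139, 0.003, -0.006]
force: [0.5, 0.0, -0.9]
grip_width: 0.0456
```

Request:
play_rows --commands '[{"dx": 0,"dy": 0,"dz": -0.02,"ax": 0,"ay": 0,"az": 0},{"dx": 0,"dy": 0,"dz": -0.02,"ax": 0,"ay": 0,"az": 0},{"dx": 0,"dy": 0,"dz": -0.02,"ax": 0,"ay": 0,"az": 0},{"dx": 0,"dy": 0,"dz": -0.01,"ax": 0,"ay": 0,"az": 0},{"dx": 0,"dy": 0,"dz": 0,"ax": 0,"ay": 0,"az": 0}]'

```text
time_s: 8.1
ee_pos: [0.5288, 0.1658, 0.1419]
eef_rot: [3.141, -0.002, -0.006]
force: [0.0, -0.1, -1.1]
grip_width: 0.0458
```

```bash
python3 - <<'E'
from h import *
o=ctrl.get_obs(); print(o['ee_pos'],o['eef_rot'],o['grip_width'],o['force'])
m=viewer.camera_model('wrist')
T=np.eye(4);T[:3,:3]=R.from_euler('xyz',[3.141,-.003,-.006]).as_matrix();T[:3,3]=[.5299,.1659,.0338]
print(w((317.7,260.3),.085,m,T@m['T_tool_cam']))
im,m,P=shot('wrist'); 
for n,X,r in [("LO",(.6365,-.0192,.012),62),("SO",(.478,-.022,.012),50)]: print(n,sauc(im,m,P,n,X,r))
cv2.imwrite('pics/w6.png',im)
E
```

```text
[0.52879253 0.16576446 0.14186265] [ 3.14060891e+00 -1.55381612e-03 -5.51788818e-03] 0.04579114973559335 [ 0.00491922 -0.14552363 -1.054553  ]
[0.53132395 0.1652622  0.085     ]
LO (array([ 0.6379, -0.0189]), array([ 0.6359, -0.0189]), array([106.5, 121.2]))
SO (array([ 0.479 , -0.0223]), array([ 0.4782, -0.0218]), array([70.5, 82.3]))
```

View pics/w6.png

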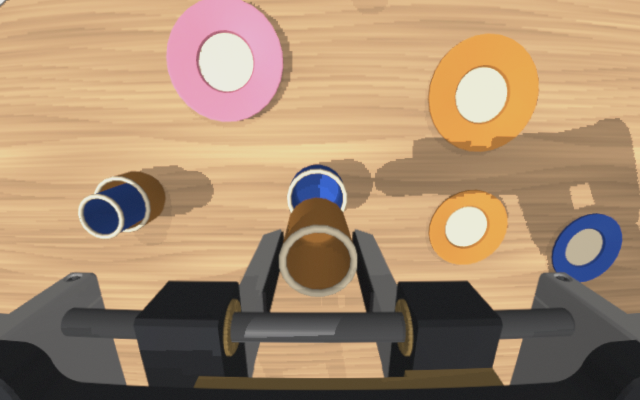

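The beaker lifted cleanly (about 1 N), and the blue cup stayed at (317,190). Next I'll carry it to the small ochre saucer.

Request:
play_rows --commands '[{"dx": -0.004,"dy": 0.015,"dz": 0,"ax": 0,"ay": 0,"az": 0},{"dx": -0.009,"dy": 0.033,"dz": 0,"ax": 0,"ay": 0,"az": 0},{"dx": -0.009,"dy": 0.033,"dz": 0,"ax": 0,"ay": 0,"az": 0},{"dx": -0.009,"dy": 0.033,"dz": 0,"ax": 0,"ay": 0,"az": 0},{"dx": -0.009,"dy": 0.033,"dz": 0,"ax": 0,"ay": 0,"az": 0}]'

```text
time_s: 8.57
ee_pos: [0.4833, 0.0162, 0.1351]
eef_rot: [3.14, 0.007, 0.002]
force: [0.6, -0.5, -1.1]
grip_width: 0.0459
```

Request:
play_rows --commands '[{"dx": -0.008,"dy": 0.027,"dz": 0,"ax": 0,"ay": 0,"az": -0.3},{"dx": -0.002,"dy": 0.01,"dz": 0.01,"ax": 0,"ay": 0,"az": 0},{"dx": 0,"dy": 0,"dz": 0.02,"ax": 0,"ay": 0,"az": 0},{"dx": 0,"dy": 0,"dz": 0.02,"ax": 0,"ay": 0,"az": 0},{"dx": 0,"dy": 0,"dz": 0.01,"ax": 0,"ay": 0,"az": 0}]'

```text
time_s: 8.98
ee_pos: [0.4662, -0.0318, 0.0701]
eef_rot: [3.14, 0.011, -0.0]
force: [0.5, -0.3, -1.4]
grip_width: 0.0458
```

Request:
play_rows --commands '[{"dx": 0,"dy": 0,"dz": 0,"ax": 0,"ay": 0,"az": 0},{"dx": 0,"dy": 0,"dz": 0,"ax": 0,"ay": 0,"az": 0},{"dx": 0,"dy": 0,"dz": 0,"ax": 0,"ay": 0,"az": 0},{"dx": 0,"dy": 0,"dz": 0,"ax": 0,"ay": 0,"az": 0},{"dx": 0,"dy": 0,"dz": 0,"ax": 0,"ay": 0,"az": 0}]'

```text
time_s: 9.4
ee_pos: [0.4626, -0.0331, 0.0669]
eef_rot: [3.14, 0.018, -0.001]
force: [-0.4, -0.1, -1.1]
grip_width: 0.0456
```

```bash
python3 - <<'E'
from h import *
im,m,P=shot('wrist'); 
for n,X,r in [("LO",(.6365,-.0192,.012),70),("SO",(.478,-.022,.012),60),("SB",(.446,-.193,.012),55)]: print(n,sauc(im,m,P,n,X,r))
cv2.imwrite('pics/w7.png',im)
E
```

```text
LO (array([ 0.617 , -0.0183]), None, array([ 79.2, 127.9]))
SO (array([ 0.4818, -0.0232]), array([ 0.482 , -0.0223]), array([ 98.5, 110.5]))
SB (array([ 0.4477, -0.1929]), array([ 0.4464, -0.1928]), array([ 87.7, 104.4]))
```

Request:
play_rows --commands '[{"dx": 0.005,"dy": -0.004,"dz": 0,"ax": 0,"ay": 0.5,"az": 0},{"dx": 0.005,"dy": -0.004,"dz": 0,"ax": 0,"ay": 0.5,"az": 0},{"dx": 0.003,"dy": -0.003,"dz": 0,"ax": 0,"ay": 0,"az": 0},{"dx": 0,"dy": 0,"dz": 0,"ax": 0,"ay": 0,"az": 0},{"dx": 0,"dy": 0,"dz": 0,"ax": 0,"ay": 0,"az": 0}]'

```text
time_s: 9.87
ee_pos: [0.4782, -0.0205, 0.0682]
eef_rot: [3.14, -0.005, -0.0]
force: [-0.5, -0.4, -0.6]
grip_width: 0.0455
```

Request:
play_rows --commands '[{"dx": 0,"dy": 0,"dz": 0,"ax": 0,"ay": 0,"az": 0},{"dx": 0,"dy": 0,"dz": 0,"ax": 0,"ay": 0,"az": 0},{"dx": 0,"dy": 0,"dz": 0,"ax": 0,"ay": 0,"az": 0},{"dx": 0,"dy": 0,"dz": 0,"ax": 0,"ay": 0,"az": 0},{"dx": 0,"dy": 0,"dz": 0,"ax": 0,"ay": 0,"az": 0}]'

```text
time_s: 10.28
ee_pos: [0.478, -0.0204, 0.0681]
eef_rot: [3.14, -0.004, 0.0]
force: [0.2, -0.3, -1.4]
grip_width: 0.0456
```

Request:
play_rows --commands '[{"dx": -0.001,"dy": 0.001,"dz": 0.008,"ax": 0,"ay": -0.2,"az": 0},{"dx": 0,"dy": 0,"dz": 0.009,"ax": 0,"ay": 0,"az": 0},{"dx": 0,"dy": 0,"dz": 0.008,"ax": 0,"ay": 0,"az": 0},{"dx": 0,"dy": 0,"dz": 0.004,"ax": 0,"ay": 0,"az": 0},{"dx": 0,"dy": 0,"dz": 0,"ax": 0,"ay": 0,"az": 0}]'

```text
time_s: 10.7
ee_pos: [0.4764, -0.0218, 0.0354]
eef_rot: [3.14, 0.001, -0.0]
force: [-0.0, -0.7, -1.0]
grip_width: 0.046
```

Request:
play_rows --commands '[{"dx": 0,"dy": 0,"dz": 0,"ax": 0,"ay": 0,"az": 0},{"dx": 0,"dy": 0,"dz": 0,"ax": 0,"ay": 0,"az": 0},{"dx": 0,"dy": 0,"dz": 0,"ax": 0,"ay": 0,"az": 0},{"dx": 0,"dy": 0,"dz": 0,"ax": 0,"ay": 0,"az": 0},{"dx": 0,"dy": 0,"dz": 0,"ax": 0,"ay": 0,"az": 0}]'

```text
time_s: 11.12
ee_pos: [0.4764, -0.0217, 0.0353]
eef_rot: [3.14, 0.001, -0.0]
force: [0.0, -0.7, -1.3]
grip_width: 0.0454
```

Request:
play_rows --commands '[{"dx": 0,"dy": 0,"dz": 0.002,"ax": 0,"ay": 0,"az": 0},{"dx": 0,"dy": 0,"dz": 0.002,"ax": 0,"ay": 0,"az": 0},{"dx": 0,"dy": 0,"dz": 0.001,"ax": 0,"ay": 0,"az": 0},{"dx": 0,"dy": 0,"dz": 0,"ax": 0,"ay": 0,"az": 0},{"dx": 0,"dy": 0,"dz": 0,"ax": 0,"ay": 0,"az": 0}]'

```text
time_s: 11.53
ee_pos: [0.4767, -0.0218, 0.0302]
eef_rot: [3.14, -0.0, -0.0]
force: [0.3, -0.3, -0.4]
grip_width: 0.046
```

Request:
play_rows --commands '[{"dx": 0,"dy": 0,"dz": 0.001,"ax": 0,"ay": 0,"az": 0},{"dx": 0,"dy": 0,"dz": 0,"ax": 0,"ay": 0,"az": 0},{"dx": 0,"dy": 0,"dz": 0,"ax": 0,"ay": 0,"az": 0},{"dx": 0,"dy": 0,"dz": 0,"ax": 0,"ay": 0,"az": 0},{"dx": 0,"dy": 0,"dz": 0,"ax": 0,"ay": 0,"az": 0}]'

```text
time_s: 11.95
ee_pos: [0.4772, -0.0217, 0.0296]
eef_rot: [3.14, -0.001, -0.0]
force: [0.3, 0.5, -0.4]
grip_width: 0.0456
```

Request:
play_rows --commands '[{"dx": 0,"dy": 0,"dz": 0.001,"ax": 0,"ay": 0,"az": 0},{"dx": 0,"dy": 0,"dz": 0,"ax": 0,"ay": 0,"az": 0},{"dx": 0,"dy": 0,"dz": 0,"ax": 0,"ay": 0,"az": 0},{"dx": 0,"dy": 0,"dz": 0,"ax": 0,"ay": 0,"az": 0},{"dx": 0,"dy": 0,"dz": 0,"ax": 0,"ay": 0,"az": 0}]'

```text
time_s: 12.37
ee_pos: [0.4779, -0.0215, 0.0294]
eef_rot: [3.14, -0.003, -0.0]
force: [0.2, 0.8, 0.3]
grip_width: 0.0456
```

Contact with the floor of the well. I'll release and rise.

Request:
play_rows --commands '[{"dx": 0,"dy": 0,"dz": 0,"ax": 0,"ay": 0,"az": 0},{"dx": 0,"dy": 0,"dz": 0,"ax": 0,"ay": 0,"az": 0},{"dx": 0,"dy": 0,"dz": 0,"ax": 0,"ay": 0,"az": 0},{"dx": 0,"dy": 0,"dz": 0,"ax": 0,"ay": 0,"az": 0},{"dx": 0,"dy": 0,"dz": 0,"ax": 0,"ay": 0,"az": 0}]' --claw 0.8

```text
time_s: 12.78
ee_pos: [0.4778, -0.0216, 0.0292]
eef_rot: [3.14, -0.003, -0.0]
force: [0.4, 0.3, 0.7]
grip_width: 0.0741
```

Request:
play_rows --commands '[{"dx": 0,"dy": 0,"dz": -0.01,"ax": 0,"ay": 0,"az": 0},{"dx": 0,"dy": 0,"dz": -0.02,"ax": 0,"ay": 0,"az": 0},{"dx": 0,"dy": 0,"dz": -0.03,"ax": 0,"ay": 0,"az": 0},{"dx": 0,"dy": 0,"dz": -0.03,"ax": 0,"ay": 0,"az": 0},{"dx": 0,"dy": 0,"dz": -0.015,"ax": 0,"ay": 0,"az": 0}]'

```text
time_s: 13.2
ee_pos: [0.4751, -0.0212, 0.1375]
eef_rot: [3.141, 0.005, -0.001]
force: [1.0, 0.4, 0.3]
grip_width: 0.0752
```

```bash
python3 - <<'E'
from h import *
im,m,P=shot('wrist'); print(ctrl.get_obs()['ee_pos'],ctrl.get_obs()['eef_rot'])
np.savez('w8.npz',P=P)
cv2.imwrite('pics/w8.png',im)
E
```

```text
[ 0.47618503 -0.02134716  0.13950068] [ 3.14090389e+00  1.56101889e-03 -4.85255600e-04]
```

View pics/w8.png

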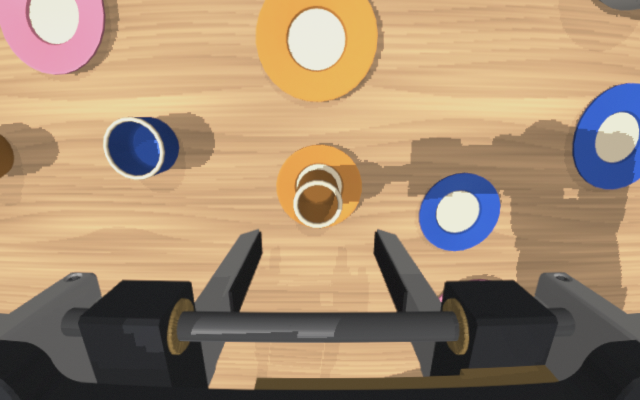

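The ochre beaker stands on the small ochre saucer, rim at (317,204), saucer at about (319,185). The empty blue cup is at (134,148). Next I'll measure the blue cup and the blue saucers in this picture.

```bash
cat >> h.py <<'E'
def rim(im,m,P,X,rad):
    # cream rim: fit ellipse to cream outer contour near prediction
    hsv=cv2.cvtColor(im,cv2.COLOR_BGR2HSV); u=px([X],m,P)[0]
    ring=px([(X[0]+1.3*rad*np.cos(t),X[1]+1.3*rad*np.sin(t),X[2]) for t in np.linspace(0,6.28,40)],m,P)
    z=np.zeros(im.shape[:2],np.uint8); cv2.fillPoly(z,[ring.astype(int)],255)
    k=cv2.inRange(hsv,(10,8,165),(40,75,255))&z
    c=max(cv2.findContours(k,cv2.RETR_EXTERNAL,cv2.CHAIN_APPROX_NONE)[0],key=lambda c:cv2.contourArea(cv2.convexHull(c)))
    e=cv2.fitEllipse(cv2.convexHull(c)); return w(e[0],X[2],m,P)[:2].round(4),np.round(e[0],1),np.round(e[1],1)
E
python3 - <<'E'
from h import *
im=cv2.imread('pics/w8.png'); m=viewer.camera_model('wrist'); P=np.load('w8.npz')['P']
print(w((317.5,204),.081,m,P), w((134,148),.05,m,P))
print(rim(im,m,P,(.478,-.0215,.081),.023), rim(im,m,P,(.5282,.166,.05),.032))
for n,X,r in [("SO",(.478,-.022,.012),48),("LB",(.54,-.383,.012),62),("SB",(.446,-.193,.012),48)]: print(n,sauc(im,m,P,n,X,r))
E
```

```text
[ 0.47805625 -0.02179341  0.081     ] [0.52776867 0.16410698 0.05      ]
(array([ 0.4783, -0.0216]), array([317.3, 203.7]), array([47.2, 48.6])) (array([0.5277, 0.1655]), array([132.7, 148. ]), array([56.7, 66.7]))
SO (array([ 0.476 , -0.0233]), None, array([77.3, 79.8]))
LB (array([ 0.5379, -0.3687]), None, array([ 66. , 105.6]))
SB (array([ 0.447 , -0.1934]), array([ 0.4461, -0.1932]), array([71.9, 82.9]))
```

Request:
play_rows --commands '[{"dx": 0.004,"dy": -0.015,"dz": 0,"ax": 0,"ay": 0,"az": 0},{"dx": 0.01,"dy": -0.035,"dz": 0,"ax": 0,"ay": 0,"az": 0},{"dx": 0.01,"dy": -0.035,"dz": 0,"ax": 0,"ay": 0,"az": 0},{"dx": 0.01,"dy": -0.035,"dz": 0,"ax": 0,"ay": 0,"az": 0},{"dx": 0.009,"dy": -0.032,"dz": 0,"ax": 0,"ay": 0,"az": 0}]' --claw 1

```text
time_s: 13.67
ee_pos: [0.5212, 0.1313, 0.145]
eef_rot: [3.14, -0.006, -0.009]
force: [0.7, -0.1, 0.7]
grip_width: 0.094
```

Request:
play_rows --commands '[{"dx": 0.005,"dy": -0.016,"dz": 0,"ax": 0,"ay": 0,"az": 0},{"dx": 0.001,"dy": -0.002,"dz": 0,"ax": 0,"ay": 0,"az": 0},{"dx": 0,"dy": 0,"dz": 0,"ax": 0,"ay": 0,"az": 0},{"dx": 0,"dy": 0,"dz": 0,"ax": 0,"ay": 0,"az": 0},{"dx": 0,"dy": 0,"dz": 0,"ax": 0,"ay": 0,"az": 0}]'

```text
time_s: 14.08
ee_pos: [0.5272, 0.1544, 0.1456]
eef_rot: [3.14, -0.006, -0.004]
force: [-0.5, -0.6, 0.5]
grip_width: 0.0942
```

```bash
python3 - <<'E'
from h import *
im,m,P=shot('wrist'); print(ctrl.get_obs()['ee_pos'],ctrl.get_obs()['eef_rot'])
print(rim(im,m,P,(.5282,.166,.05),.032),rim(im,m,P,(.5202,.3777,.085),.023))
E
```

```text
[0.52723241 0.1541859  0.14567289] [ 3.14039081 -0.00568713 -0.0040859 ]
(array([0.528 , 0.1663]), array([305.8, 196. ]), array([57.2, 59.7])) (array([0.5228, 0.3775]), array([ 91.5, 211. ]), array([40.7, 53.3]))
```

Request:
play_rows --commands '[{"dx": 0,"dy": -0.006,"dz": 0.01,"ax": 0,"ay": -0.3,"az": 0},{"dx": 0,"dy": -0.006,"dz": 0.02,"ax": 0,"ay": 0,"az": 0},{"dx": 0,"dy": 0,"dz": 0.025,"ax": 0,"ay": 0,"az": 0},{"dx": 0,"dy": 0,"dz": 0.02,"ax": 0,"ay": 0,"az": 0},{"dx": 0,"dy": 0,"dz": 0.01,"ax": 0,"ay": 0,"az": 0}]'

```text
time_s: 14.55
ee_pos: [0.5287, 0.1642, 0.0588]
eef_rot: [-3.141, -0.005, -0.01]
force: [-0.9, -0.0, -0.7]
grip_width: 0.094
```

Request:
play_rows --commands '[{"dx": 0,"dy": 0,"dz": 0,"ax": 0,"ay": 0,"az": 0},{"dx": 0,"dy": 0,"dz": 0,"ax": 0,"ay": 0,"az": 0},{"dx": 0,"dy": 0,"dz": 0,"ax": 0,"ay": 0,"az": 0},{"dx": 0,"dy": 0,"dz": 0,"ax": 0,"ay": 0,"az": 0},{"dx": 0,"dy": 0,"dz": 0,"ax": 0,"ay": 0,"az": 0}]'

```text
time_s: 14.97
ee_pos: [0.5285, 0.1632, 0.0585]
eef_rot: [3.141, -0.003, -0.012]
force: [0.1, -0.9, 0.2]
grip_width: 0.094
```

Request:
play_rows --commands '[{"dx": 0,"dy": -0.002,"dz": 0.012,"ax": 0,"ay": 0,"az": -0.3},{"dx": 0,"dy": 0,"dz": 0.015,"ax": 0,"ay": 0,"az": 0},{"dx": 0,"dy": 0,"dz": 0.015,"ax": 0,"ay": 0,"az": 0},{"dx": 0,"dy": 0,"dz": 0.01,"ax": 0,"ay": 0,"az": 0},{"dx": 0,"dy": 0,"dz": 0.004,"ax": 0,"ay": 0,"az": 0}]'

```text
time_s: 15.38
ee_pos: [0.531, 0.1663, 0.0019]
eef_rot: [-3.14, -0.011, -0.005]
force: [-0.0, -0.1, 0.2]
grip_width: 0.094
```

Request:
play_rows --commands '[{"dx": 0,"dy": 0,"dz": 0,"ax": 0,"ay": 0,"az": 0},{"dx": 0,"dy": 0,"dz": 0,"ax": 0,"ay": 0,"az": 0},{"dx": 0,"dy": 0,"dz": 0,"ax": 0,"ay": 0,"az": 0},{"dx": 0,"dy": 0,"dz": 0,"ax": 0,"ay": 0,"az": 0},{"dx": 0,"dy": 0,"dz": 0,"ax": 0,"ay": 0,"az": 0}]'

```text
time_s: 15.8
ee_pos: [0.5313, 0.1666, 0.0022]
eef_rot: [-3.14, -0.011, -0.005]
force: [0.0, -0.2, -0.4]
grip_width: 0.0939
```

```bash
python3 - <<'E'
from h import *
im,m,P=shot('wrist'); print(ctrl.get_obs()['ee_pos'],ctrl.get_obs()['eef_rot'])
print(rim(im,m,P,(.5282,.166,.05),.032))
E
```

```text
[0.53136525 0.16655779 0.00226178] [-3.13985286 -0.01108178 -0.00469959]
(array([0.5288, 0.1661]), array([317.1, 263. ]), array([ 94.3, 105.6]))
```

Request:
play_rows --commands '[{"dx": -0.002,"dy": 0,"dz": 0.004,"ax": 0,"ay": -0.5,"az": 0},{"dx": 0,"dy": 0,"dz": 0,"ax": 0,"ay": 0,"az": 0},{"dx": 0,"dy": 0,"dz": 0,"ax": 0,"ay": 0,"az": 0},{"dx": 0,"dy": 0,"dz": 0,"ax": 0,"ay": 0,"az": 0},{"dx": 0,"dy": 0,"dz": 0,"ax": 0,"ay": 0,"az": 0}]'

```text
time_s: 16.27
ee_pos: [0.5296, 0.1667, -0.0014]
eef_rot: [-3.14, -0.003, -0.005]
force: [1.1, 0.5, 0.7]
grip_width: 0.0939
```

Request:
play_rows --commands '[{"dx": 0,"dy": 0,"dz": 0,"ax": 0,"ay": 0,"az": 0},{"dx": 0,"dy": 0,"dz": 0,"ax": 0,"ay": 0,"az": 0},{"dx": 0,"dy": 0,"dz": 0,"ax": 0,"ay": 0,"az": 0},{"dx": 0,"dy": 0,"dz": 0,"ax": 0,"ay": 0,"az": 0},{"dx": 0,"dy": 0,"dz": 0,"ax": 0,"ay": 0,"az": 0}]' --claw 0.6 --squeeze 6

```text
time_s: 16.68
ee_pos: [0.5296, 0.1667, -0.0013]
eef_rot: [-3.139, -0.003, -0.005]
force: [-0.2, 0.2, 0.9]
grip_width: 0.0641
```

Request:
play_rows --commands '[{"dx": 0,"dy": 0,"dz": 0,"ax": 0,"ay": 0,"az": 0},{"dx": 0,"dy": 0,"dz": 0,"ax": 0,"ay": 0,"az": 0},{"dx": 0,"dy": 0,"dz": 0,"ax": 0,"ay": 0,"az": 0},{"dx": 0,"dy": 0,"dz": 0,"ax": 0,"ay": 0,"az": 0},{"dx": 0,"dy": 0,"dz": 0,"ax": 0,"ay": 0,"az": 0}]' --squeeze 15

```text
time_s: 17.1
ee_pos: [0.5296, 0.1667, -0.0013]
eef_rot: [-3.14, -0.003, -0.005]
force: [-0.8, 0.0, -0.1]
grip_width: 0.0633
```

```bash
python3 - <<'E'
from h import *
im,m,P=shot('wrist'); o=ctrl.get_obs();print(o['ee_pos'],o['eef_rot'])
print(rim(im,m,P,(.5282,.166,.05),.032))
E
```

```text
[ 0.52963673  0.16666304 -0.00133403] [-3.13950409e+00 -2.76292707e-03 -4.69067087e-03]
(array([0.5288, 0.1659]), array([317.6, 263.9]), array([ 96.2, 106.5]))
```

The blue cup is gripped at 63–64 mm. I'll lift it and carry it to the large blue saucer.

Request:
play_rows --commands '[{"dx": 0,"dy": 0,"dz": -0.005,"ax": 0,"ay": 0,"az": 0},{"dx": 0,"dy": 0,"dz": -0.015,"ax": 0,"ay": 0,"az": 0},{"dx": 0,"dy": 0,"dz": -0.03,"ax": 0,"ay": 0,"az": 0},{"dx": 0,"dy": 0,"dz": -0.03,"ax": 0,"ay": 0,"az": 0},{"dx": 0,"dy": 0,"dz": -0.03,"ax": 0,"ay": 0,"az": 0}]'

```text
time_s: 17.57
ee_pos: [0.5254, 0.1654, 0.1067]
eef_rot: [3.14, 0.01, -0.005]
force: [-0.1, 0.2, -1.2]
grip_width: 0.0636
```

Request:
play_rows --commands '[{"dx": 0,"dy": 0.012,"dz": -0.01,"ax": 0,"ay": 0,"az": 0},{"dx": 0,"dy": 0.025,"dz": 0,"ax": 0,"ay": 0,"az": 0},{"dx": 0,"dy": 0.038,"dz": 0,"ax": 0,"ay": 0,"az": 0},{"dx": 0.002,"dy": 0.038,"dz": 0,"ax": 0,"ay": 0,"az": 0},{"dx": 0.002,"dy": 0.038,"dz": 0,"ax": 0,"ay": 0,"az": 0}]'

```text
time_s: 17.98
ee_pos: [0.5305, 0.0134, 0.1236]
eef_rot: [-3.14, -0.0, 0.005]
force: [0.6, -0.5, -1.2]
grip_width: 0.0634
```

Request:
play_rows --commands '[{"dx": 0.002,"dy": 0.038,"dz": 0,"ax": 0,"ay": 0,"az": 0},{"dx": 0.002,"dy": 0.038,"dz": 0,"ax": 0,"ay": 0,"az": 0},{"dx": 0.002,"dy": 0.038,"dz": 0,"ax": 0,"ay": 0,"az": 0},{"dx": 0,"dy": 0.038,"dz": 0,"ax": 0,"ay": 0,"az": 0},{"dx": 0,"dy": 0.038,"dz": 0,"ax": 0,"ay": 0,"az": 0}]'

```text
time_s: 18.4
ee_pos: [0.5332, -0.1888, 0.1208]
eef_rot: [-3.14, 0.002, 0.005]
force: [1.1, -0.1, -1.1]
grip_width: 0.063
```

Remaining: dy −0.193, dx +0.008.

Request:
play_rows --commands '[{"dx": 0.002,"dy": 0.038,"dz": 0,"ax": 0,"ay": 0,"az": 0},{"dx": 0.002,"dy": 0.038,"dz": 0,"ax": 0,"ay": 0,"az": 0},{"dx": 0.001,"dy": 0.035,"dz": 0,"ax": 0,"ay": 0,"az": 0},{"dx": 0.001,"dy": 0.03,"dz": 0,"ax": 0,"ay": 0,"az": 0},{"dx": 0.001,"dy": 0.02,"dz": 0,"ax": 0,"ay": 0,"az": 0}]'

```text
time_s: 18.82
ee_pos: [0.5344, -0.3642, 0.1165]
eef_rot: [-3.138, 0.006, 0.0]
force: [0.0, 0.1, -1.0]
grip_width: 0.0633
```

Request:
play_rows --commands '[{"dx": 0,"dy": 0.01,"dz": 0,"ax": 0,"ay": 0,"az": 0},{"dx": 0,"dy": 0.003,"dz": 0,"ax": 0,"ay": 0,"az": 0},{"dx": 0,"dy": 0,"dz": 0,"ax": 0,"ay": 0,"az": 0},{"dx": 0,"dy": 0,"dz": 0,"ax": 0,"ay": 0,"az": 0},{"dx": 0,"dy": 0,"dz": 0,"ax": 0,"ay": 0,"az": 0}]'

```text
time_s: 19.23
ee_pos: [0.5311, -0.3804, 0.113]
eef_rot: [-3.136, 0.01, -0.004]
force: [-0.2, 0.1, -1.4]
grip_width: 0.0636
```

```bash
python3 - <<'E'
from h import *
im,m,P=shot('wrist'); o=ctrl.get_obs();print(o['ee_pos'],o['eef_rot'])
print(sauc(im,m,P,"LB",(.54,-.383,.012),75),sauc(im,m,P,"SB",(.446,-.193,.012),50))
print(rim(im,m,P,o['ee_pos']+[-.0008,-.0008,.0513],.032)); cv2.imwrite('pics/w9.png',im)
E
```

```text
[ 0.53130129 -0.38012139  0.11311354] [-3.13552689  0.00963565 -0.00313705]
(array([ 0.5468, -0.384 ]), array([ 0.5432, -0.3841]), array([100.7, 119.1])) (array([ 0.4535, -0.1958]), None, array([56.9, 78.8]))
(array([ 0.5312, -0.3812]), array([317.5, 263.5]), array([ 96.9, 107. ]))
```

View pics/w9.png

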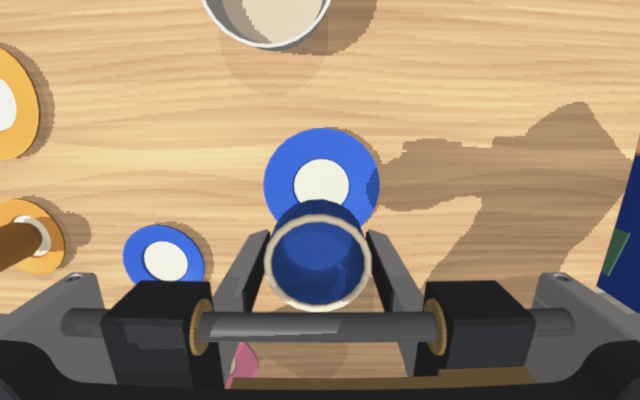

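```bash
python3 - <<'E'
from h import *
from scipy.optimize import least_squares
im=cv2.imread('pics/w9.png'); m=viewer.camera_model('wrist')
T=np.eye(4);T[:3,:3]=R.from_euler('xyz',[-3.13552689,.00963565,-.00313705]).as_matrix();T[:3,3]=[.53130129,-.38012139,.11311354]
P=T@m['T_tool_cam']
hsv=cv2.cvtColor(im,cv2.COLOR_BGR2HSV); k=cv2.inRange(hsv,(105,130,50),(130,255,255)); k[:,:240]=0;k[:,400:]=0
c=max(cv2.findContours(k,cv2.RETR_EXTERNAL,cv2.CHAIN_APPROX_NONE)[0],key=cv2.contourArea)[:,0]
c=c[c[:,1]<188]
X=np.array([w(p,.0115,m,P)[:2] for p in c.astype(float)])
s=least_squares(lambda q:np.hypot(*(X-q).T)-.063,[.54,-.383],loss='soft_l1',f_scale=.001); print(s.x,np.abs(s.fun).mean())
cr=w((321.5,160),.01,m,P); print(cr)
E
```

```text
[ 0.53700759 -0.38409001] 0.0005515608476243176
[ 0.56800311 -0.38435915  0.01      ]
```

Request:
play_rows --commands '[{"dx": 0.004,"dy": 0.002,"dz": 0.005,"ax": -0.3,"ay": 0.5,"az": 0},{"dx": 0.003,"dy": 0.001,"dz": 0.015,"ax": 0,"ay": 0,"az": 0},{"dx": 0,"dy": 0,"dz": 0.02,"ax": 0,"ay": 0,"az": 0},{"dx": 0,"dy": 0,"dz": 0.015,"ax": 0,"ay": 0,"az": 0},{"dx": 0,"dy": 0,"dz": 0.005,"ax": 0,"ay": 0,"az": 0}]'

```text
time_s: 19.7
ee_pos: [0.5414, -0.3804, 0.0503]
eef_rot: [3.139, -0.004, 0.001]
force: [0.6, 0.7, -1.7]
grip_width: 0.0633
```

Request:
play_rows --commands '[{"dx": 0,"dy": 0,"dz": 0,"ax": 0,"ay": 0,"az": 0},{"dx": 0,"dy": 0,"dz": 0,"ax": 0,"ay": 0,"az": 0},{"dx": 0,"dy": 0,"dz": 0,"ax": 0,"ay": 0,"az": 0},{"dx": 0,"dy": 0,"dz": 0,"ax": 0,"ay": 0,"az": 0},{"dx": 0,"dy": 0,"dz": 0,"ax": 0,"ay": 0,"az": 0}]'

```text
time_s: 20.12
ee_pos: [0.5419, -0.3793, 0.049]
eef_rot: [3.14, -0.003, 0.003]
force: [0.3, -0.5, 0.1]
grip_width: 0.0634
```

Correct dx −0.002 and dy +0.004, then lower to just above the floor of the well.

Request:
play_rows --commands '[{"dx": -0.002,"dy": 0.003,"dz": 0.008,"ax": 0,"ay": -0.2,"az": 0.1},{"dx": 0,"dy": 0,"dz": 0.012,"ax": 0,"ay": 0,"az": 0},{"dx": 0,"dy": 0,"dz": 0.01,"ax": 0,"ay": 0,"az": 0},{"dx": 0,"dy": 0,"dz": 0.005,"ax": 0,"ay": 0,"az": 0},{"dx": 0,"dy": 0,"dz": 0,"ax": 0,"ay": 0,"az": 0}]'

```text
time_s: 20.53
ee_pos: [0.54, -0.3833, 0.0115]
eef_rot: [3.139, -0.0, 0.0]
force: [-0.0, 0.0, -1.9]
grip_width: 0.0631
```

Request:
play_rows --commands '[{"dx": 0,"dy": 0,"dz": 0,"ax": 0,"ay": 0,"az": 0},{"dx": 0,"dy": 0,"dz": 0,"ax": 0,"ay": 0,"az": 0},{"dx": 0,"dy": 0,"dz": 0,"ax": 0,"ay": 0,"az": 0},{"dx": 0,"dy": 0,"dz": 0,"ax": 0,"ay": 0,"az": 0},{"dx": 0,"dy": 0,"dz": 0,"ax": 0,"ay": 0,"az": 0}]'

```text
time_s: 20.95
ee_pos: [0.5399, -0.3832, 0.0112]
eef_rot: [3.139, 0.0, 0.0]
force: [-0.5, 0.4, -1.8]
grip_width: 0.0634
```

Request:
play_rows --commands '[{"dx": 0,"dy": 0,"dz": 0.002,"ax": 0,"ay": 0,"az": 0},{"dx": 0,"dy": 0,"dz": 0.002,"ax": 0,"ay": 0,"az": 0},{"dx": 0,"dy": 0,"dz": 0.002,"ax": 0,"ay": 0,"az": 0},{"dx": 0,"dy": 0,"dz": 0,"ax": 0,"ay": 0,"az": 0},{"dx": 0,"dy": 0,"dz": 0,"ax": 0,"ay": 0,"az": 0}]'

```text
time_s: 21.37
ee_pos: [0.5403, -0.3834, 0.0053]
eef_rot: [3.139, -0.001, 0.001]
force: [0.8, -0.3, -0.6]
grip_width: 0.0638
```

Request:
play_rows --commands '[{"dx": 0,"dy": 0,"dz": 0.001,"ax": 0,"ay": 0,"az": 0},{"dx": 0,"dy": 0,"dz": 0,"ax": 0,"ay": 0,"az": 0},{"dx": 0,"dy": 0,"dz": 0,"ax": 0,"ay": 0,"az": 0},{"dx": 0,"dy": 0,"dz": 0,"ax": 0,"ay": 0,"az": 0},{"dx": 0,"dy": 0,"dz": 0,"ax": 0,"ay": 0,"az": 0}]'

```text
time_s: 21.78
ee_pos: [0.5403, -0.3834, 0.0042]
eef_rot: [3.139, -0.001, 0.001]
force: [-0.3, 0.1, -0.1]
grip_width: 0.0636
```

Request:
play_rows --commands '[{"dx": 0,"dy": 0,"dz": 0.001,"ax": 0,"ay": 0,"az": 0},{"dx": 0,"dy": 0,"dz": 0,"ax": 0,"ay": 0,"az": 0},{"dx": 0,"dy": 0,"dz": 0,"ax": 0,"ay": 0,"az": 0},{"dx": 0,"dy": 0,"dz": 0,"ax": 0,"ay": 0,"az": 0},{"dx": 0,"dy": 0,"dz": 0,"ax": 0,"ay": 0,"az": 0}]'

```text
time_s: 22.2
ee_pos: [0.5405, -0.3837, 0.0038]
eef_rot: [3.138, -0.002, 0.0]
force: [0.3, -0.2, -0.9]
grip_width: 0.0633
```

Request:
play_rows --commands '[{"dx": 0,"dy": 0,"dz": 0,"ax": 0,"ay": 0,"az": 0},{"dx": 0,"dy": 0,"dz": 0,"ax": 0,"ay": 0,"az": 0},{"dx": 0,"dy": 0,"dz": 0,"ax": 0,"ay": 0,"az": 0},{"dx": 0,"dy": 0,"dz": 0,"ax": 0,"ay": 0,"az": 0},{"dx": 0,"dy": 0,"dz": 0,"ax": 0,"ay": 0,"az": 0}]' --claw 0.92

```text
time_s: 22.62
ee_pos: [0.5407, -0.3838, 0.0039]
eef_rot: [3.138, -0.002, 0.001]
force: [-0.8, -0.4, -0.2]
grip_width: 0.0863
```

Request:
play_rows --commands '[{"dx": 0,"dy": 0,"dz": -0.01,"ax": 0,"ay": 0,"az": 0},{"dx": 0,"dy": 0,"dz": -0.02,"ax": 0,"ay": 0,"az": 0},{"dx": 0,"dy": 0,"dz": -0.035,"ax": 0,"ay": 0,"az": 0},{"dx": 0,"dy": 0,"dz": -0.038,"ax": 0,"ay": 0,"az": 0},{"dx": 0,"dy": 0,"dz": -0.03,"ax": 0,"ay": 0,"az": 0}]'

```text
time_s: 23.03
ee_pos: [0.5376, -0.3811, 0.1364]
eef_rot: [-3.137, 0.008, 0.0]
force: [-0.1, -0.8, 0.5]
grip_width: 0.0865
```

```bash
python3 - <<'E'
from h import *
im,m,P=shot('wrist'); o=ctrl.get_obs();print(o['ee_pos'],o['eef_rot'])
print(sauc(im,m,P,"LB",(.54,-.383,.012),75),sauc(im,m,P,"SB",(.446,-.193,.012),50))
print(rim(im,m,P,(.5395,-.384,.055),.032)); cv2.imwrite('pics/w10.png',im)
E
```

```text
[ 0.53939401 -0.38249972  0.14323027] [3.14039894e+00 1.42174076e-03 4.85782590e-04]
(array([ 0.5418, -0.3842]), array([ 0.5257, -0.3845]), array([102.7, 105.9])) (array([ 0.4497, -0.1952]), array([ 0.4462, -0.1955]), array([62.6, 76.2]))
(array([ 0.5394, -0.3841]), array([320.3, 197.6]), array([59.2, 61.5]))
```

The blue cup is at (0.539,−0.384), in the well of the large blue saucer (about (0.540,−0.384)). Next is the blue beaker stack.

Request:
play_rows --commands '[{"dx": 0,"dy": -0.02,"dz": 0,"ax": 0,"ay": 0,"az": 0},{"dx": 0,"dy": -0.04,"dz": 0,"ax": 0,"ay": 0,"az": 0},{"dx": 0,"dy": -0.04,"dz": 0,"ax": 0,"ay": 0,"az": 0},{"dx": -0.001,"dy": -0.04,"dz": 0,"ax": 0,"ay": 0,"az": 0},{"dx": -0.001,"dy": -0.04,"dz": 0,"ax": 0,"ay": 0,"az": 0}]' --claw 1

```text
time_s: 23.5
ee_pos: [0.5375, -0.2042, 0.1494]
eef_rot: [3.133, -0.008, -0.009]
force: [0.4, 0.6, 0.5]
grip_width: 0.0938
```

Request:
play_rows --commands '[{"dx": -0.001,"dy": -0.04,"dz": 0,"ax": 0,"ay": 0,"az": 0},{"dx": -0.001,"dy": -0.04,"dz": 0,"ax": 0,"ay": 0,"az": 0},{"dx": -0.001,"dy": -0.04,"dz": 0,"ax": 0,"ay": 0,"az": 0},{"dx": -0.001,"dy": -0.04,"dz": 0,"ax": 0,"ay": 0,"az": 0},{"dx": -0.001,"dy": -0.04,"dz": 0,"ax": 0,"ay": 0,"az": 0}]'

```text
time_s: 23.92
ee_pos: [0.5324, 0.0044, 0.1515]
eef_rot: [3.132, -0.013, -0.01]
force: [0.3, 0.2, 0.1]
grip_width: 0.0942
```

Request:
play_rows --commands '[{"dx": -0.001,"dy": -0.04,"dz": 0,"ax": 0,"ay": 0,"az": 0},{"dx": -0.001,"dy": -0.04,"dz": 0,"ax": 0,"ay": 0,"az": 0},{"dx": -0.001,"dy": -0.04,"dz": 0,"ax": 0,"ay": 0,"az": 0},{"dx": -0.001,"dy": -0.04,"dz": 0,"ax": 0,"ay": 0,"az": 0},{"dx": -0.001,"dy": -0.04,"dz": 0,"ax": 0,"ay": 0,"az": 0}]'

```text
time_s: 24.33
ee_pos: [0.5277, 0.2129, 0.1539]
eef_rot: [3.133, -0.019, -0.011]
force: [1.1, 0.5, 0.4]
grip_width: 0.0941
```

Request:
play_rows --commands '[{"dx": -0.001,"dy": -0.038,"dz": 0,"ax": 0.2,"ay": -0.3,"az": -0.3},{"dx": -0.001,"dy": -0.036,"dz": 0,"ax": 0.2,"ay": -0.3,"az": -0.3},{"dx": -0.001,"dy": -0.033,"dz": 0,"ax": 0,"ay": -0.3,"az": 0},{"dx": 0,"dy": -0.025,"dz": 0,"ax": 0,"ay": 0,"az": 0},{"dx": 0,"dy": -0.012,"dz": 0,"ax": 0,"ay": 0,"az": 0}]'

```text
time_s: 24.75
ee_pos: [0.522, 0.3697, 0.1567]
eef_rot: [-3.14, -0.006, 0.005]
force: [-0.2, -0.5, -0.6]
grip_width: 0.0943
```

Request:
play_rows --commands '[{"dx": 0,"dy": 0,"dz": 0,"ax": 0,"ay": 0,"az": 0},{"dx": 0,"dy": 0,"dz": 0,"ax": 0,"ay": 0,"az": 0},{"dx": 0,"dy": 0,"dz": 0,"ax": 0,"ay": 0,"az": 0},{"dx": 0,"dy": 0,"dz": 0,"ax": 0,"ay": 0,"az": 0},{"dx": 0,"dy": 0,"dz": 0,"ax": 0,"ay": 0,"az": 0}]'

```text
time_s: 25.17
ee_pos: [0.5216, 0.3698, 0.1578]
eef_rot: [-3.14, -0.007, 0.007]
force: [-0.3, 0.1, 0.4]
grip_width: 0.0941
```

```bash
python3 - <<'E'
from h import *
im,m,P=shot('wrist'); o=ctrl.get_obs();print(o['ee_pos'],o['eef_rot'])
print(rim(im,m,P,(.521,.3777,.085),.023)); cv2.imwrite('pics/w11.png',im)
E
```

```text
[0.52172731 0.36971045 0.15788177] [-3.13981329 -0.00706414  0.00695159]
(array([0.5237, 0.3788]), array([308. , 200.7]), array([48.5, 57.7]))
```

View pics/w11.png

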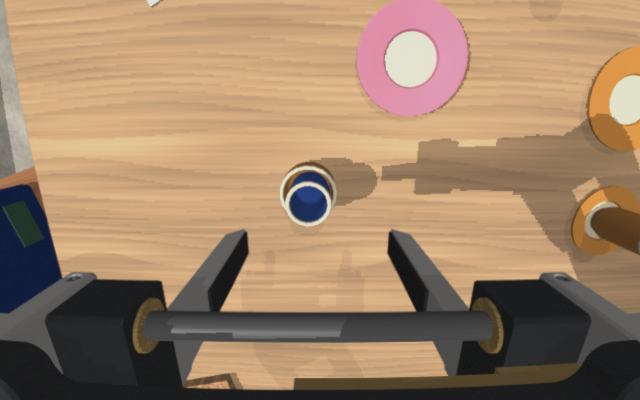

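The blue beaker rim is at (308,203.5) and the ochre cup rim at (308,195), so the beaker is at about (0.521,0.378). Descending.

Request:
play_rows --commands '[{"dx": 0,"dy": -0.005,"dz": 0.01,"ax": 0,"ay": -0.3,"az": 0.3},{"dx": 0,"dy": -0.003,"dz": 0.02,"ax": 0,"ay": 0,"az": 0},{"dx": 0,"dy": 0,"dz": 0.025,"ax": 0,"ay": 0,"az": 0},{"dx": 0,"dy": 0,"dz": 0.01,"ax": 0,"ay": 0,"az": 0},{"dx": 0,"dy": 0,"dz": 0,"ax": 0,"ay": 0,"az": 0}]'

```text
time_s: 25.63
ee_pos: [0.5232, 0.3769, 0.0903]
eef_rot: [-3.138, -0.003, -0.003]
force: [-0.4, -0.4, -0.8]
grip_width: 0.0942
```

Request:
play_rows --commands '[{"dx": 0,"dy": 0,"dz": 0,"ax": 0,"ay": 0,"az": 0},{"dx": 0,"dy": 0,"dz": 0,"ax": 0,"ay": 0,"az": 0},{"dx": 0,"dy": 0,"dz": 0,"ax": 0,"ay": 0,"az": 0},{"dx": 0,"dy": 0,"dz": 0,"ax": 0,"ay": 0,"az": 0},{"dx": 0,"dy": 0,"dz": 0,"ax": 0,"ay": 0,"az": 0}]'

```text
time_s: 26.05
ee_pos: [0.5243, 0.3772, 0.0932]
eef_rot: [-3.137, -0.005, -0.004]
force: [-1.2, -0.5, -0.3]
grip_width: 0.0938
```

Request:
play_rows --commands '[{"dx": -0.003,"dy": -0.001,"dz": 0.012,"ax": -0.2,"ay": -0.3,"az": 0},{"dx": 0,"dy": 0,"dz": 0.018,"ax": 0,"ay": 0,"az": 0},{"dx": 0,"dy": 0,"dz": 0.016,"ax": 0,"ay": 0,"az": 0},{"dx": 0,"dy": 0,"dz": 0.009,"ax": 0,"ay": 0,"az": 0},{"dx": 0,"dy": 0,"dz": 0,"ax": 0,"ay": 0,"az": 0}]'

```text
time_s: 26.47
ee_pos: [0.5214, 0.3793, 0.0364]
eef_rot: [-3.139, -0.002, -0.004]
force: [-0.5, -0.7, -0.4]
grip_width: 0.0936
```

Request:
play_rows --commands '[{"dx": 0,"dy": 0,"dz": 0,"ax": 0,"ay": 0,"az": 0},{"dx": 0,"dy": 0,"dz": 0,"ax": 0,"ay": 0,"az": 0},{"dx": 0,"dy": 0,"dz": 0,"ax": 0,"ay": 0,"az": 0},{"dx": 0,"dy": 0,"dz": 0,"ax": 0,"ay": 0,"az": 0},{"dx": 0,"dy": 0,"dz": 0,"ax": 0,"ay": 0,"az": 0}]'

```text
time_s: 26.88
ee_pos: [0.5219, 0.3799, 0.0382]
eef_rot: [-3.138, -0.004, -0.004]
force: [-0.4, 0.0, 0.1]
grip_width: 0.0941
```

```bash
python3 - <<'E'
from h import *
im,m,P=shot('wrist'); o=ctrl.get_obs();print(o['ee_pos'],o['eef_rot'])
print(rim(im,m,P,(.521,.3777,.085),.023))
E
```

```text
[0.52196505 0.37988936 0.03822319] [-3.13758922 -0.00379499 -0.0040042 ]
(array([0.5257, 0.3791]), array([317.6, 253.2]), array([79.5, 90.4]))
```

Request:
play_rows --commands '[{"dx": 0,"dy": 0.001,"dz": 0.004,"ax": -0.2,"ay": -0.2,"az": 0},{"dx": 0,"dy": 0,"dz": 0,"ax": 0,"ay": 0,"az": 0},{"dx": 0,"dy": 0,"dz": 0,"ax": 0,"ay": 0,"az": 0},{"dx": 0,"dy": 0,"dz": 0,"ax": 0,"ay": 0,"az": 0},{"dx": 0,"dy": 0,"dz": 0,"ax": 0,"ay": 0,"az": 0}]'

```text
time_s: 27.35
ee_pos: [0.5223, 0.3789, 0.0345]
eef_rot: [-3.141, -0.001, -0.004]
force: [-0.4, 0.1, -0.4]
grip_width: 0.094
```

Request:
play_rows --commands '[{"dx": 0,"dy": 0,"dz": 0,"ax": 0,"ay": 0,"az": 0},{"dx": 0,"dy": 0,"dz": 0,"ax": 0,"ay": 0,"az": 0},{"dx": 0,"dy": 0,"dz": 0,"ax": 0,"ay": 0,"az": 0},{"dx": 0,"dy": 0,"dz": 0,"ax": 0,"ay": 0,"az": 0},{"dx": 0,"dy": 0,"dz": 0,"ax": 0,"ay": 0,"az": 0}]' --claw 0.42 --squeeze 5

```text
time_s: 27.77
ee_pos: [0.5223, 0.3789, 0.0346]
eef_rot: [-3.141, -0.001, -0.004]
force: [-0.5, -0.2, 1.0]
grip_width: 0.0641
```

Request:
play_rows --commands '[{"dx": 0,"dy": 0,"dz": 0,"ax": 0,"ay": 0,"az": 0},{"dx": 0,"dy": 0,"dz": 0,"ax": 0,"ay": 0,"az": 0},{"dx": 0,"dy": 0,"dz": 0,"ax": 0,"ay": 0,"az": 0},{"dx": 0,"dy": 0,"dz": 0,"ax": 0,"ay": 0,"az": 0},{"dx": 0,"dy": 0,"dz": 0,"ax": 0,"ay": 0,"az": 0}]'

```text
time_s: 28.18
ee_pos: [0.5223, 0.379, 0.0346]
eef_rot: [-3.141, -0.001, -0.004]
force: [-1.0, -0.5, 0.0]
grip_width: 0.0456
```

```bash
python3 - <<'E'
from h import *
im,m,P=shot('wrist'); o=ctrl.get_obs();print(o['ee_pos'],o['eef_rot'])
cv2.imwrite('pics/c12.png',cv2.resize(im[160:310,230:410],None,fx=3,fy=3,interpolation=cv2.INTER_CUBIC))
E
```

```text
[0.52230425 0.37894461 0.03459158] [-3.14080915e+00 -9.27674484e-04 -4.10458503e-03]
```

Gripped at 45.6 mm. Lift and measure where the beaker sits in the gripper.

Request:
play_rows --commands '[{"dx": 0,"dy": 0,"dz": 0,"ax": 0,"ay": 0,"az": 0},{"dx": 0,"dy": 0,"dz": 0,"ax": 0,"ay": 0,"az": 0},{"dx": 0,"dy": 0,"dz": -0.005,"ax": 0,"ay": 0,"az": 0},{"dx": 0,"dy": 0,"dz": -0.01,"ax": 0,"ay": 0,"az": 0},{"dx": 0,"dy": 0,"dz": -0.015,"ax": 0,"ay": 0,"az": 0}]' --claw 0.3 --squeeze 15

```text
time_s: 28.65
ee_pos: [0.5208, 0.3779, 0.0631]
eef_rot: [3.139, 0.004, -0.004]
force: [-0.8, 0.1, -0.3]
grip_width: 0.0453
```

Request:
play_rows --commands '[{"dx": 0,"dy": 0,"dz": -0.02,"ax": 0,"ay": 0,"az": 0},{"dx": 0,"dy": 0,"dz": -0.03,"ax": 0,"ay": 0,"az": 0},{"dx": 0,"dy": 0,"dz": -0.02,"ax": 0,"ay": 0,"az": 0},{"dx": 0,"dy": 0,"dz": -0.01,"ax": 0,"ay": 0,"az": 0},{"dx": 0,"dy": 0,"dz": 0,"ax": 0,"ay": 0,"az": 0}]'

```text
time_s: 29.07
ee_pos: [0.5215, 0.3784, 0.153]
eef_rot: [-3.141, 0.0, -0.004]
force: [0.2, 0.1, -1.0]
grip_width: 0.0452
```

```bash
python3 - <<'E'
from h import *
im,m,P=shot('wrist'); o=ctrl.get_obs();print(o['ee_pos'],o['eef_rot'],o['grip_width'],o['force'])
print(rim(im,m,P,o['ee_pos']+[0,0,.0504],.023),rim(im,m,P,(.522,.378,.05),.032)); cv2.imwrite('pics/w13.png',im)
E
```

```text
[0.52126612 0.37828288 0.15174051] [ 3.14113644e+00  1.03146728e-03 -4.05806066e-03] 0.045526591425686505 [-0.61544703  0.09456423 -0.82404986]
(array([0.5194, 0.3777]), array([317.8, 264.3]), array([68.6, 76.5])) (array([0.5225, 0.3804]), array([315.2, 193.6]), array([56.1, 58.3]))
```

Request:
play_rows --commands '[{"dx": -0.002,"dy": 0.015,"dz": 0,"ax": 0,"ay": 0,"az": 0},{"dx": -0.004,"dy": 0.03,"dz": 0,"ax": 0,"ay": 0,"az": 0},{"dx": -0.005,"dy": 0.039,"dz": 0,"ax": 0,"ay": 0,"az": 0},{"dx": -0.005,"dy": 0.039,"dz": 0,"ax": 0,"ay": 0,"az": 0},{"dx": -0.005,"dy": 0.039,"dz": 0,"ax": 0,"ay": 0,"az": 0}]'

```text
time_s: 29.53
ee_pos: [0.4956, 0.2157, 0.1439]
eef_rot: [3.138, 0.009, 0.004]
force: [1.4, -0.5, -1.2]
grip_width: 0.0456
```

Request:
play_rows --commands '[{"dx": -0.005,"dy": 0.039,"dz": 0,"ax": 0,"ay": 0,"az": 0},{"dx": -0.005,"dy": 0.039,"dz": 0,"ax": 0,"ay": 0,"az": 0},{"dx": -0.005,"dy": 0.039,"dz": 0,"ax": 0,"ay": 0,"az": 0},{"dx": -0.005,"dy": 0.039,"dz": 0,"ax": 0,"ay": 0,"az": 0},{"dx": -0.005,"dy": 0.039,"dz": 0,"ax": 0,"ay": 0,"az": 0}]'

```text
time_s: 29.95
ee_pos: [0.4646, 0.0118, 0.1381]
eef_rot: [3.137, 0.019, 0.006]
force: [0.9, -0.2, -1.0]
grip_width: 0.0454
```

Request:
play_rows --commands '[{"dx": -0.003,"dy": 0.039,"dz": -0.003,"ax": 0,"ay": 0.3,"az": 0.1},{"dx": -0.003,"dy": 0.039,"dz": 0,"ax": 0,"ay": 0.3,"az": 0.1},{"dx": -0.002,"dy": 0.037,"dz": 0,"ax": 0,"ay": 0.3,"az": 0},{"dx": -0.002,"dy": 0.033,"dz": 0,"ax": 0,"ay": 0.2,"az": 0},{"dx": -0.001,"dy": 0.022,"dz": 0,"ax": 0,"ay": 0,"az": 0}]'

```text
time_s: 30.37
ee_pos: [0.4478, -0.1679, 0.1363]
eef_rot: [3.139, 0.007, 0.001]
force: [0.7, 0.3, -1.8]
grip_width: 0.0456
```

Request:
play_rows --commands '[{"dx": 0,"dy": 0.01,"dz": 0,"ax": 0,"ay": 0,"az": 0},{"dx": 0,"dy": 0,"dz": 0,"ax": 0,"ay": 0,"az": 0},{"dx": 0,"dy": 0,"dz": 0,"ax": 0,"ay": 0,"az": 0},{"dx": 0,"dy": 0,"dz": 0,"ax": 0,"ay": 0,"az": 0},{"dx": 0,"dy": 0,"dz": 0,"ax": 0,"ay": 0,"az": 0}]'

```text
time_s: 30.78
ee_pos: [0.4456, -0.1789, 0.1322]
eef_rot: [-3.141, 0.014, -0.003]
force: [0.7, 0.2, -1.2]
grip_width: 0.0453
```

```bash
python3 - <<'E'
from h import *
im,m,P=shot('wrist'); o=ctrl.get_obs();print(o['ee_pos'],o['eef_rot'],o['grip_width'],o['force'])
print(rim(im,m,P,o['ee_pos']+[0,0,.0504],.023),sauc(im,m,P,"SB",(.446,-.193,.012),55)); cv2.imwrite('pics/w14.png',im)
E
```

```text
[ 0.44565626 -0.17875201  0.13227441] [-3.14117431  0.01344741 -0.00316986] 0.04524884625146613 [ 0.82212735  0.47112572 -1.71732044]
(array([ 0.4437, -0.1811]), array([320.3, 266.1]), array([71. , 82.5])) (array([ 0.4435, -0.1931]), array([ 0.4479, -0.1946]), array([83.4, 91.2]))
```

Request:
play_rows --commands '[{"dx": 0.001,"dy": 0.006,"dz": 0.01,"ax": 0,"ay": 0.4,"az": 0},{"dx": 0,"dy": 0.005,"dz": 0.015,"ax": 0,"ay": 0.3,"az": 0},{"dx": 0,"dy": 0.001,"dz": 0.02,"ax": 0,"ay": 0,"az": 0},{"dx": 0,"dy": 0,"dz": 0.015,"ax": 0,"ay": 0,"az": 0},{"dx": 0,"dy": 0,"dz": 0.004,"ax": 0,"ay": 0,"az": 0}]'

```text
time_s: 31.25
ee_pos: [0.449, -0.1869, 0.068]
eef_rot: [3.14, -0.004, 0.004]
force: [0.0, 0.3, -0.6]
grip_width: 0.0453
```

Request:
play_rows --commands '[{"dx": 0,"dy": 0,"dz": 0,"ax": 0,"ay": 0,"az": 0},{"dx": 0,"dy": 0,"dz": 0,"ax": 0,"ay": 0,"az": 0},{"dx": 0,"dy": 0,"dz": 0,"ax": 0,"ay": 0,"az": 0},{"dx": 0,"dy": 0,"dz": 0,"ax": 0,"ay": 0,"az": 0},{"dx": 0,"dy": 0,"dz": 0,"ax": 0,"ay": 0,"az": 0}]'

```text
time_s: 31.67
ee_pos: [0.4502, -0.1852, 0.07]
eef_rot: [3.139, -0.005, 0.007]
force: [-0.3, 0.9, -1.2]
grip_width: 0.0455
```

Request:
play_rows --commands '[{"dx": -0.002,"dy": 0.006,"dz": 0.006,"ax": 0,"ay": -0.2,"az": 0.3},{"dx": 0,"dy": 0.001,"dz": 0.008,"ax": 0,"ay": 0,"az": 0},{"dx": 0,"dy": 0,"dz": 0.009,"ax": 0,"ay": 0,"az": 0},{"dx": 0,"dy": 0,"dz": 0.004,"ax": 0,"ay": 0,"az": 0},{"dx": 0,"dy": 0,"dz": 0,"ax": 0,"ay": 0,"az": 0}]'

```text
time_s: 32.08
ee_pos: [0.4484, -0.1936, 0.0412]
eef_rot: [3.139, -0.003, 0.001]
force: [0.1, -0.1, -0.9]
grip_width: 0.0454
```

Request:
play_rows --commands '[{"dx": 0,"dy": 0,"dz": 0,"ax": 0,"ay": 0,"az": 0},{"dx": 0,"dy": 0,"dz": 0,"ax": 0,"ay": 0,"az": 0},{"dx": 0,"dy": 0,"dz": 0,"ax": 0,"ay": 0,"az": 0},{"dx": 0,"dy": 0,"dz": 0,"ax": 0,"ay": 0,"az": 0},{"dx": 0,"dy": 0,"dz": 0,"ax": 0,"ay": 0,"az": 0}]'

```text
time_s: 32.5
ee_pos: [0.4483, -0.1934, 0.0408]
eef_rot: [3.139, -0.003, 0.001]
force: [-0.9, 0.5, -0.1]
grip_width: 0.0455
```

Request:
play_rows --commands '[{"dx": 0,"dy": 0,"dz": 0.003,"ax": 0,"ay": 0,"az": 0},{"dx": 0,"dy": 0,"dz": 0.003,"ax": 0,"ay": 0,"az": 0},{"dx": 0,"dy": 0,"dz": 0.002,"ax": 0,"ay": 0,"az": 0},{"dx": 0,"dy": 0,"dz": 0,"ax": 0,"ay": 0,"az": 0},{"dx": 0,"dy": 0,"dz": 0,"ax": 0,"ay": 0,"az": 0}]'

```text
time_s: 32.92
ee_pos: [0.4486, -0.1935, 0.0323]
eef_rot: [3.139, -0.003, 0.001]
force: [-0.2, -0.4, -1.0]
grip_width: 0.0453
```

Request:
play_rows --commands '[{"dx": 0,"dy": 0,"dz": 0.001,"ax": 0,"ay": 0,"az": 0},{"dx": 0,"dy": 0,"dz": 0,"ax": 0,"ay": 0,"az": 0},{"dx": 0,"dy": 0,"dz": 0,"ax": 0,"ay": 0,"az": 0},{"dx": 0,"dy": 0,"dz": 0,"ax": 0,"ay": 0,"az": 0},{"dx": 0,"dy": 0,"dz": 0,"ax": 0,"ay": 0,"az": 0}]'

```text
time_s: 33.33
ee_pos: [0.4486, -0.1935, 0.0312]
eef_rot: [3.139, -0.003, 0.001]
force: [-0.8, -0.8, -1.6]
grip_width: 0.046
```

Request:
play_rows --commands '[{"dx": 0,"dy": 0,"dz": 0.001,"ax": 0,"ay": 0,"az": 0},{"dx": 0,"dy": 0,"dz": 0,"ax": 0,"ay": 0,"az": 0},{"dx": 0,"dy": 0,"dz": 0,"ax": 0,"ay": 0,"az": 0},{"dx": 0,"dy": 0,"dz": 0,"ax": 0,"ay": 0,"az": 0},{"dx": 0,"dy": 0,"dz": 0,"ax": 0,"ay": 0,"az": 0}]'

```text
time_s: 33.75
ee_pos: [0.4489, -0.1936, 0.0305]
eef_rot: [3.138, -0.004, 0.001]
force: [0.2, -0.8, 0.1]
grip_width: 0.0457
```

Contact at ee z 0.0305, as predicted. Release, rise, and check.

Request:
play_rows --commands '[{"dx": 0,"dy": 0,"dz": 0.0005,"ax": 0,"ay": 0,"az": 0},{"dx": 0,"dy": 0,"dz": 0,"ax": 0,"ay": 0,"az": 0},{"dx": 0,"dy": 0,"dz": 0,"ax": 0,"ay": 0,"az": 0},{"dx": 0,"dy": 0,"dz": 0,"ax": 0,"ay": 0,"az": 0},{"dx": 0,"dy": 0,"dz": 0,"ax": 0,"ay": 0,"az": 0}]' --claw 0.8

```text
time_s: 34.17
ee_pos: [0.4489, -0.1936, 0.03]
eef_rot: [3.138, -0.004, 0.001]
force: [0.2, 0.1, 0.7]
grip_width: 0.0737
```

Request:
play_rows --commands '[{"dx": 0,"dy": 0,"dz": -0.01,"ax": 0,"ay": 0,"az": 0},{"dx": 0,"dy": 0,"dz": -0.02,"ax": 0,"ay": 0,"az": 0},{"dx": 0,"dy": 0,"dz": -0.035,"ax": 0,"ay": 0,"az": 0},{"dx": 0,"dy": 0,"dz": -0.035,"ax": 0,"ay": 0,"az": 0},{"dx": 0,"dy": 0,"dz": -0.02,"ax": 0,"ay": 0,"az": 0}]'

```text
time_s: 34.58
ee_pos: [0.4458, -0.1919, 0.1527]
eef_rot: [-3.141, 0.004, 0.001]
force: [0.4, 0.5, 1.2]
grip_width: 0.0752
```

Request:
play_rows --commands '[{"dx": 0,"dy": 0,"dz": 0,"ax": 0,"ay": 0,"az": 0},{"dx": 0,"dy": 0,"dz": 0,"ax": 0,"ay": 0,"az": 0},{"dx": 0,"dy": 0,"dz": 0,"ax": 0,"ay": 0,"az": 0},{"dx": 0,"dy": 0,"dz": 0,"ax": 0,"ay": 0,"az": 0},{"dx": 0,"dy": 0,"dz": 0,"ax": 0,"ay": 0,"az": 0}]' --claw 1

```text
time_s: 35.0
ee_pos: [0.4466, -0.1923, 0.1568]
eef_rot: [3.14, -0.001, 0.001]
force: [-0.2, -0.2, -0.0]
grip_width: 0.0939
```

```bash
python3 - <<'E'
from h import *
im,m,P=shot('wrist'); o=ctrl.get_obs();print(o['ee_pos'],o['eef_rot'],o['grip_width'],o['force'])
print(rim(im,m,P,(.4465,-.1935,.081),.023),sauc(im,m,P,"SB",(.446,-.193,.012),55),sauc(im,m,P,"LB",(.54,-.384,.012),65)); cv2.imwrite('pics/w15.png',im)
E
```

```text
[ 0.44654334 -0.1922943   0.15667877] [ 3.13983401e+00 -8.09479559e-04  1.11290201e-03] 0.09407779648445064 [-1.60759446 -0.2341443  -0.54227125]
(array([ 0.4498, -0.1952]), array([319.7, 198.5]), array([44.3, 50.9])) (array([ 0.4454, -0.1944]), None, array([73. , 73.9])) (array([ 0.5408, -0.3815]), array([ 0.539 , -0.3784]), array([ 96.6, 107.3]))
```

View pics/w15.png

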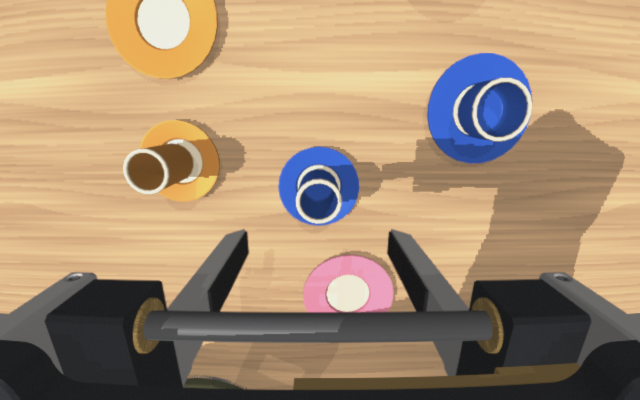

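The blue beaker stands in the small blue saucer, rim at (318,201), saucer at (319,186). The blue cup sits on the large blue saucer at (487,108). Now the ochre cup.

Request:
play_rows --commands '[{"dx": 0.003,"dy": -0.02,"dz": 0,"ax": 0,"ay": 0,"az": 0},{"dx": 0.005,"dy": -0.04,"dz": 0,"ax": 0,"ay": 0,"az": 0},{"dx": 0.005,"dy": -0.04,"dz": 0,"ax": 0,"ay": 0,"az": 0},{"dx": 0.005,"dy": -0.04,"dz": 0,"ax": 0,"ay": 0,"az": 0},{"dx": 0.005,"dy": -0.04,"dz": 0,"ax": 0,"ay": 0,"az": 0}]'

```text
time_s: 35.47
ee_pos: [0.4679, -0.0114, 0.152]
eef_rot: [3.141, 0.007, -0.009]
force: [0.5, 0.5, -0.5]
grip_width: 0.0941
```

Request:
play_rows --commands '[{"dx": 0.005,"dy": -0.04,"dz": 0,"ax": 0,"ay": 0,"az": 0},{"dx": 0.005,"dy": -0.04,"dz": 0,"ax": 0,"ay": 0,"az": 0},{"dx": 0.005,"dy": -0.04,"dz": 0,"ax": 0,"ay": 0,"az": 0},{"dx": 0.005,"dy": -0.04,"dz": 0,"ax": 0,"ay": 0,"az": 0},{"dx": 0.005,"dy": -0.04,"dz": 0,"ax": 0,"ay": 0,"az": 0}]'

```text
time_s: 35.88
ee_pos: [0.4919, 0.1959, 0.1479]
eef_rot: [3.14, 0.013, -0.01]
force: [0.5, -1.1, 0.4]
grip_width: 0.094
```

Remaining: dx +0.030, dy +0.183.

Request:
play_rows --commands '[{"dx": 0.006,"dy": -0.039,"dz": 0,"ax": 0,"ay": 0.3,"az": -0.3},{"dx": 0.006,"dy": -0.038,"dz": 0,"ax": 0,"ay": 0.3,"az": -0.3},{"dx": 0.006,"dy": -0.035,"dz": 0,"ax": 0,"ay": 0,"az": 0},{"dx": 0.005,"dy": -0.03,"dz": 0,"ax": 0,"ay": 0,"az": 0},{"dx": 0.003,"dy": -0.016,"dz": 0,"ax": 0,"ay": 0,"az": 0}]'

```text
time_s: 36.3
ee_pos: [0.5155, 0.3659, 0.1415]
eef_rot: [3.137, 0.009, 0.005]
force: [-0.1, -0.0, -0.4]
grip_width: 0.0943
```

Request:
play_rows --commands '[{"dx": 0.001,"dy": -0.006,"dz": 0,"ax": 0,"ay": 0,"az": 0},{"dx": 0,"dy": 0,"dz": 0,"ax": 0,"ay": 0,"az": 0},{"dx": 0,"dy": 0,"dz": 0,"ax": 0,"ay": 0,"az": 0},{"dx": 0,"dy": 0,"dz": 0,"ax": 0,"ay": 0,"az": 0},{"dx": 0,"dy": 0,"dz": 0,"ax": 0,"ay": 0,"az": 0}]'

```text
time_s: 36.72
ee_pos: [0.515, 0.3721, 0.1371]
eef_rot: [3.133, 0.014, 0.007]
force: [-0.3, 0.3, -0.8]
grip_width: 0.0938
```

```bash
python3 - <<'E'
from h import *
im,m,P=shot('wrist'); o=ctrl.get_obs();print(o['ee_pos'],o['eef_rot'])
print(rim(im,m,P,(.5225,.38,.05),.032)); cv2.imwrite('pics/w16.png',im)
E
```

```text
[0.51513887 0.37199674 0.13721637] [3.13309669 0.01419812 0.0066722 ]
(array([0.5224, 0.3805]), array([308.1, 190.3]), array([59.5, 61.7]))
```

Request:
play_rows --commands '[{"dx": 0.003,"dy": -0.004,"dz": 0.01,"ax": 0.4,"ay": 0.4,"az": 0.3},{"dx": 0.002,"dy": -0.003,"dz": 0.02,"ax": 0,"ay": 0.3,"az": 0},{"dx": 0,"dy": 0,"dz": 0.025,"ax": 0,"ay": 0,"az": 0},{"dx": 0,"dy": 0,"dz": 0.015,"ax": 0,"ay": 0,"az": 0},{"dx": 0,"dy": 0,"dz": 0,"ax": 0,"ay": 0,"az": 0}]'

```text
time_s: 37.18
ee_pos: [0.5223, 0.3756, 0.0683]
eef_rot: [-3.14, -0.004, -0.004]
force: [0.5, 0.4, -0.5]
grip_width: 0.094
```

Request:
play_rows --commands '[{"dx": 0,"dy": 0,"dz": 0,"ax": 0,"ay": 0,"az": 0},{"dx": 0,"dy": 0,"dz": 0,"ax": 0,"ay": 0,"az": 0},{"dx": 0,"dy": 0,"dz": 0,"ax": 0,"ay": 0,"az": 0},{"dx": 0,"dy": 0,"dz": 0,"ax": 0,"ay": 0,"az": 0},{"dx": 0,"dy": 0,"dz": 0,"ax": 0,"ay": 0,"az": 0}]'

```text
time_s: 37.6
ee_pos: [0.5241, 0.3747, 0.0729]
eef_rot: [-3.137, -0.008, -0.006]
force: [0.3, -0.2, -0.2]
grip_width: 0.094
```

Request:
play_rows --commands '[{"dx": -0.001,"dy": -0.003,"dz": 0.012,"ax": -0.2,"ay": -0.4,"az": -0.3},{"dx": 0,"dy": -0.002,"dz": 0.02,"ax": 0,"ay": 0,"az": 0},{"dx": 0,"dy": 0,"dz": 0.02,"ax": 0,"ay": 0,"az": 0},{"dx": 0,"dy": 0,"dz": 0.012,"ax": 0,"ay": 0,"az": 0},{"dx": 0,"dy": 0,"dz": 0.003,"ax": 0,"ay": 0,"az": 0}]'

```text
time_s: 38.02
ee_pos: [0.5243, 0.3817, 0.0045]
eef_rot: [-3.138, -0.004, 0.001]
force: [-0.5, 0.1, -0.9]
grip_width: 0.0938
```

Request:
play_rows --commands '[{"dx": 0,"dy": 0,"dz": 0,"ax": 0,"ay": 0,"az": 0},{"dx": 0,"dy": 0,"dz": 0,"ax": 0,"ay": 0,"az": 0},{"dx": 0,"dy": 0,"dz": 0,"ax": 0,"ay": 0,"az": 0},{"dx": 0,"dy": 0,"dz": 0,"ax": 0,"ay": 0,"az": 0},{"dx": 0,"dy": 0,"dz": 0,"ax": 0,"ay": 0,"az": 0}]'

```text
time_s: 38.43
ee_pos: [0.5247, 0.3822, 0.0055]
eef_rot: [-3.138, -0.004, 0.001]
force: [-1.2, -1.6, 0.1]
grip_width: 0.0936
```

```bash
python3 - <<'E'
from h import *
im,m,P=shot('wrist'); o=ctrl.get_obs();print(o['ee_pos'],o['eef_rot'])
print(rim(im,m,P,(.5225,.38,.05),.032))
E
```

```text
[0.52478821 0.38225795 0.00565701] [-3.13802313e+00 -4.68399834e-03  1.25545960e-03]
(array([0.5231, 0.3804]), array([319.3, 259.4]), array([ 92.6, 104.1]))
```

Request:
play_rows --commands '[{"dx": -0.001,"dy": 0.002,"dz": 0.007,"ax": -0.2,"ay": -0.2,"az": 0},{"dx": 0,"dy": 0,"dz": 0,"ax": 0,"ay": 0,"az": 0},{"dx": 0,"dy": 0,"dz": 0,"ax": 0,"ay": 0,"az": 0},{"dx": 0,"dy": 0,"dz": 0,"ax": 0,"ay": 0,"az": 0},{"dx": 0,"dy": 0,"dz": 0,"ax": 0,"ay": 0,"az": 0}]'

```text
time_s: 38.9
ee_pos: [0.5241, 0.3802, -0.0011]
eef_rot: [-3.141, -0.002, 0.001]
force: [-0.4, -0.2, -0.7]
grip_width: 0.0939
```

Request:
play_rows --commands '[{"dx": 0,"dy": 0,"dz": 0,"ax": 0,"ay": 0,"az": 0},{"dx": 0,"dy": 0,"dz": 0,"ax": 0,"ay": 0,"az": 0},{"dx": 0,"dy": 0,"dz": 0,"ax": 0,"ay": 0,"az": 0},{"dx": 0,"dy": 0,"dz": 0,"ax": 0,"ay": 0,"az": 0},{"dx": 0,"dy": 0,"dz": 0,"ax": 0,"ay": 0,"az": 0}]' --claw 0.6 --squeeze 6

```text
time_s: 39.32
ee_pos: [0.5242, 0.3803, -0.0009]
eef_rot: [-3.141, -0.002, 0.001]
force: [-0.2, 0.6, -0.0]
grip_width: 0.064
```

Request:
play_rows --commands '[{"dx": 0,"dy": 0,"dz": 0,"ax": 0,"ay": 0,"az": 0},{"dx": 0,"dy": 0,"dz": 0,"ax": 0,"ay": 0,"az": 0},{"dx": 0,"dy": 0,"dz": 0,"ax": 0,"ay": 0,"az": 0},{"dx": 0,"dy": 0,"dz": 0,"ax": 0,"ay": 0,"az": 0},{"dx": 0,"dy": 0,"dz": 0,"ax": 0,"ay": 0,"az": 0}]' --squeeze 15

```text
time_s: 39.73
ee_pos: [0.5242, 0.3803, -0.001]
eef_rot: [-3.141, -0.002, 0.001]
force: [-0.5, 0.9, 0.1]
grip_width: 0.0634
```

```bash
python3 - <<'E'
from h import *
im,m,P=shot('wrist'); o=ctrl.get_obs();print(o['ee_pos'],o['eef_rot'])
print(rim(im,m,P,(.5225,.38,.05),.032))
E
```

```text
[ 0.52419451  0.38029064 -0.00095915] [-3.14096156e+00 -2.25448111e-03  1.10989226e-03]
(array([0.5231, 0.3794]), array([317.9, 264. ]), array([ 95.9, 106.5]))
```

Gripped. Lift and carry it to the large ochre saucer at (0.636,−0.019).

Request:
play_rows --commands '[{"dx": 0,"dy": 0,"dz": -0.005,"ax": 0,"ay": 0,"az": 0},{"dx": 0,"dy": 0,"dz": -0.015,"ax": 0,"ay": 0,"az": 0},{"dx": 0,"dy": 0,"dz": -0.03,"ax": 0,"ay": 0,"az": 0},{"dx": 0,"dy": 0,"dz": -0.03,"ax": 0,"ay": 0,"az": 0},{"dx": 0,"dy": 0,"dz": -0.02,"ax": 0,"ay": 0,"az": 0}]'

```text
time_s: 40.2
ee_pos: [0.5212, 0.3784, 0.0975]
eef_rot: [3.136, 0.007, 0.001]
force: [0.4, -0.0, -0.9]
grip_width: 0.0631
```

Request:
play_rows --commands '[{"dx": 0.003,"dy": 0.012,"dz": 0,"ax": 0,"ay": 0,"az": 0},{"dx": 0.008,"dy": 0.028,"dz": 0,"ax": 0,"ay": 0,"az": 0},{"dx": 0.01,"dy": 0.036,"dz": 0,"ax": 0,"ay": 0,"az": 0},{"dx": 0.01,"dy": 0.036,"dz": 0,"ax": 0,"ay": 0,"az": 0},{"dx": 0.01,"dy": 0.036,"dz": 0,"ax": 0,"ay": 0,"az": 0}]'

```text
time_s: 40.62
ee_pos: [0.5628, 0.2301, 0.101]
eef_rot: [3.141, 0.002, 0.011]
force: [0.8, 0.6, -1.0]
grip_width: 0.0634
```

Request:
play_rows --commands '[{"dx": 0.01,"dy": 0.036,"dz": 0,"ax": 0,"ay": 0,"az": 0},{"dx": 0.01,"dy": 0.036,"dz": 0,"ax": 0,"ay": 0,"az": 0},{"dx": 0.01,"dy": 0.036,"dz": 0,"ax": 0,"ay": 0,"az": 0},{"dx": 0.01,"dy": 0.034,"dz": 0,"ax": 0,"ay": 0,"az": 0},{"dx": 0.007,"dy": 0.025,"dz": 0,"ax": 0,"ay": 0,"az": 0}]'

```text
time_s: 41.03
ee_pos: [0.6102, 0.0492, 0.0962]
eef_rot: [3.139, 0.007, 0.009]
force: [-0.6, 0.8, -0.4]
grip_width: 0.063
```

Request:
play_rows --commands '[{"dx": 0.009,"dy": 0.024,"dz": 0,"ax": 0,"ay": 0.2,"az": 0.2},{"dx": 0.008,"dy": 0.018,"dz": 0,"ax": 0,"ay": 0.2,"az": 0.2},{"dx": 0.004,"dy": 0.01,"dz": 0,"ax": 0,"ay": 0,"az": 0},{"dx": 0.001,"dy": 0.004,"dz": 0,"ax": 0,"ay": 0,"az": 0},{"dx": 0,"dy": 0,"dz": 0,"ax": 0,"ay": 0,"az": 0}]'

```text
time_s: 41.45
ee_pos: [0.6308, -0.0186, 0.0912]
eef_rot: [3.139, 0.005, -0.006]
force: [0.2, 0.3, -1.7]
grip_width: 0.0632
```

Request:
play_rows --commands '[{"dx": 0,"dy": 0,"dz": 0,"ax": 0,"ay": 0,"az": 0},{"dx": 0,"dy": 0,"dz": 0,"ax": 0,"ay": 0,"az": 0},{"dx": 0,"dy": 0,"dz": 0,"ax": 0,"ay": 0,"az": 0},{"dx": 0,"dy": 0,"dz": 0,"ax": 0,"ay": 0,"az": 0},{"dx": 0,"dy": 0,"dz": 0,"ax": 0,"ay": 0,"az": 0}]'

```text
time_s: 41.87
ee_pos: [0.6295, -0.0146, 0.0905]
eef_rot: [3.139, 0.007, -0.002]
force: [0.1, 0.3, -1.2]
grip_width: 0.0631
```

Request:
play_rows --commands '[{"dx": 0.004,"dy": 0.002,"dz": 0.006,"ax": 0,"ay": 0.3,"az": 0},{"dx": 0.003,"dy": 0.001,"dz": 0.012,"ax": 0,"ay": 0,"az": 0},{"dx": 0,"dy": 0,"dz": 0.015,"ax": 0,"ay": 0,"az": 0},{"dx": 0,"dy": 0,"dz": 0.01,"ax": 0,"ay": 0,"az": 0},{"dx": 0,"dy": 0,"dz": 0.002,"ax": 0,"ay": 0,"az": 0}]'

```text
time_s: 42.28
ee_pos: [0.6377, -0.0168, 0.042]
eef_rot: [3.139, -0.001, 0.0]
force: [-0.4, 0.6, -0.1]
grip_width: 0.0634
```

Request:
play_rows --commands '[{"dx": 0,"dy": 0,"dz": 0,"ax": 0,"ay": 0,"az": 0},{"dx": 0,"dy": 0,"dz": 0,"ax": 0,"ay": 0,"az": 0},{"dx": 0,"dy": 0,"dz": 0,"ax": 0,"ay": 0,"az": 0},{"dx": 0,"dy": 0,"dz": 0,"ax": 0,"ay": 0,"az": 0},{"dx": 0,"dy": 0,"dz": 0,"ax": 0,"ay": 0,"az": 0}]'

```text
time_s: 42.7
ee_pos: [0.6377, -0.017, 0.0414]
eef_rot: [3.139, 0.0, -0.0]
force: [0.4, 0.0, -0.5]
grip_width: 0.0633
```

Request:
play_rows --commands '[{"dx": 0,"dy": 0.001,"dz": 0.006,"ax": 0,"ay": 0,"az": 0},{"dx": 0,"dy": 0,"dz": 0.01,"ax": 0,"ay": 0,"az": 0},{"dx": 0,"dy": 0,"dz": 0.008,"ax": 0,"ay": 0,"az": 0},{"dx": 0,"dy": 0,"dz": 0.004,"ax": 0,"ay": 0,"az": 0},{"dx": 0,"dy": 0,"dz": 0,"ax": 0,"ay": 0,"az": 0}]'

```text
time_s: 43.12
ee_pos: [0.6381, -0.0182, 0.0113]
eef_rot: [3.139, -0.001, -0.0]
force: [-0.4, -0.5, -1.1]
grip_width: 0.0629
```

Request:
play_rows --commands '[{"dx": 0,"dy": 0,"dz": 0,"ax": 0,"ay": 0,"az": 0},{"dx": 0,"dy": 0,"dz": 0,"ax": 0,"ay": 0,"az": 0},{"dx": 0,"dy": 0,"dz": 0,"ax": 0,"ay": 0,"az": 0},{"dx": 0,"dy": 0,"dz": 0,"ax": 0,"ay": 0,"az": 0},{"dx": 0,"dy": 0,"dz": 0,"ax": 0,"ay": 0,"az": 0}]'

```text
time_s: 43.53
ee_pos: [0.6381, -0.0182, 0.011]
eef_rot: [3.139, -0.001, -0.0]
force: [0.6, -0.2, -1.0]
grip_width: 0.0632
```

Request:
play_rows --commands '[{"dx": 0,"dy": 0,"dz": 0.002,"ax": 0,"ay": 0,"az": 0},{"dx": 0,"dy": 0,"dz": 0.002,"ax": 0,"ay": 0,"az": 0},{"dx": 0,"dy": 0,"dz": 0.0015,"ax": 0,"ay": 0,"az": 0},{"dx": 0,"dy": 0,"dz": 0,"ax": 0,"ay": 0,"az": 0},{"dx": 0,"dy": 0,"dz": 0,"ax": 0,"ay": 0,"az": 0}]'

```text
time_s: 43.95
ee_pos: [0.6384, -0.0182, 0.0055]
eef_rot: [3.139, -0.002, -0.0]
force: [-0.6, 0.4, -1.4]
grip_width: 0.0633
```

Request:
play_rows --commands '[{"dx": 0,"dy": 0,"dz": 0.001,"ax": 0,"ay": 0,"az": 0},{"dx": 0,"dy": 0,"dz": 0,"ax": 0,"ay": 0,"az": 0},{"dx": 0,"dy": 0,"dz": 0,"ax": 0,"ay": 0,"az": 0},{"dx": 0,"dy": 0,"dz": 0,"ax": 0,"ay": 0,"az": 0},{"dx": 0,"dy": 0,"dz": 0,"ax": 0,"ay": 0,"az": 0}]'

```text
time_s: 44.37
ee_pos: [0.6384, -0.0182, 0.0044]
eef_rot: [3.139, -0.002, -0.0]
force: [-0.3, -0.4, -2.1]
grip_width: 0.0634
```

Request:
play_rows --commands '[{"dx": 0,"dy": 0,"dz": 0.001,"ax": 0,"ay": 0,"az": 0},{"dx": 0,"dy": 0,"dz": 0,"ax": 0,"ay": 0,"az": 0},{"dx": 0,"dy": 0,"dz": 0,"ax": 0,"ay": 0,"az": 0},{"dx": 0,"dy": 0,"dz": 0,"ax": 0,"ay": 0,"az": 0},{"dx": 0,"dy": 0,"dz": 0,"ax": 0,"ay": 0,"az": 0}]'

```text
time_s: 44.78
ee_pos: [0.6388, -0.0183, 0.0042]
eef_rot: [3.139, -0.003, 0.0]
force: [0.8, -0.4, -0.2]
grip_width: 0.063
```

Contact. Release and rise, then take the final check pictures.

Request:
play_rows --commands '[{"dx": 0,"dy": 0,"dz": 0,"ax": 0,"ay": 0,"az": 0},{"dx": 0,"dy": 0,"dz": 0,"ax": 0,"ay": 0,"az": 0},{"dx": 0,"dy": 0,"dz": 0,"ax": 0,"ay": 0,"az": 0},{"dx": 0,"dy": 0,"dz": 0,"ax": 0,"ay": 0,"az": 0},{"dx": 0,"dy": 0,"dz": 0,"ax": 0,"ay": 0,"az": 0}]' --claw 0.92

```text
time_s: 45.2
ee_pos: [0.639, -0.0183, 0.0042]
eef_rot: [3.139, -0.003, 0.0]
force: [0.0, -0.6, 0.6]
grip_width: 0.0863
```

Request:
play_rows --commands '[{"dx": 0,"dy": 0,"dz": -0.01,"ax": 0,"ay": 0,"az": 0},{"dx": 0,"dy": 0,"dz": -0.02,"ax": 0,"ay": 0,"az": 0},{"dx": 0,"dy": 0,"dz": -0.035,"ax": 0,"ay": 0,"az": 0},{"dx": 0,"dy": 0,"dz": -0.038,"ax": 0,"ay": 0,"az": 0},{"dx": 0,"dy": 0,"dz": -0.038,"ax": 0,"ay": 0,"az": 0}]'

```text
time_s: 45.62
ee_pos: [0.6344, -0.0176, 0.1437]
eef_rot: [3.14, 0.012, -0.0]
force: [0.3, -0.1, 0.2]
grip_width: 0.0865
```

Request:
play_rows --commands '[{"dx": -0.03,"dy": 0,"dz": -0.025,"ax": 0,"ay": 0,"az": 0},{"dx": -0.03,"dy": 0,"dz": -0.025,"ax": 0,"ay": 0,"az": 0},{"dx": -0.03,"dy": 0,"dz": -0.02,"ax": 0,"ay": 0,"az": 0},{"dx": -0.03,"dy": 0,"dz": -0.01,"ax": 0,"ay": 0,"az": 0},{"dx": -0.02,"dy": 0,"dz": 0,"ax": 0,"ay": 0,"az": 0}]'

```text
time_s: 46.03
ee_pos: [0.4937, -0.0175, 0.2399]
eef_rot: [3.139, -0.004, 0.0]
force: [0.7, -0.3, 0.1]
grip_width: 0.0866
```

Request:
play_rows --commands '[{"dx": -0.02,"dy": 0,"dz": 0,"ax": 0,"ay": 0,"az": 0},{"dx": -0.01,"dy": 0,"dz": 0,"ax": 0,"ay": 0,"az": 0},{"dx": 0,"dy": 0,"dz": 0,"ax": 0,"ay": 0,"az": 0},{"dx": 0,"dy": 0,"dz": 0,"ax": 0,"ay": 0,"az": 0},{"dx": 0,"dy": 0,"dz": 0,"ax": 0,"ay": 0,"az": 0}]'

```text
time_s: 46.45
ee_pos: [0.46, -0.0174, 0.2463]
eef_rot: [3.137, -0.014, 0.0]
force: [-0.5, -0.4, -1.1]
grip_width: 0.0865
```

```bash
python3 - <<'E'
from h import *
im,m,P=shot('wrist'); o=ctrl.get_obs();print(o['time_s'],o['ee_pos'],o['eef_rot'],o['force'])
for n,X,r in [("cupO",(.6373,-.019,.055),.032),("cupB",(.5394,-.384,.055),.032),("bkO",(.478,-.0217,.081),.023),("bkB",(.4465,-.194,.081),.023)]: print(n,rim(im,m,P,X,r))
for n,X,r in [("LO",(.6363,-.019,.012),55),("SO",(.478,-.022,.012),45),("LB",(.54,-.384,.012),55),("SB",(.446,-.193,.012),45)]: print(n,sauc(im,m,P,n,X,r))
s=shot('scene')[0]; cv2.imwrite('pics/f1.png',im); cv2.imwrite('pics/f2.png',cv2.resize(s[70:330,140:440],None,fx=2.3,fy=2.3,interpolation=cv2.INTER_CUBIC))
E
```

```text
46.5 [ 0.46017722 -0.01740068  0.2461513 ] [ 3.13739872e+00 -1.42200501e-02  6.70276648e-05] [1.40021511 0.71202991 0.30686977]
cupO (array([ 0.6359, -0.0188]), array([317.6,  41.5]), array([50.7, 54.1]))
cupB (array([ 0.5393, -0.3834]), array([579.4, 124.9]), array([39.8, 46.9]))
bkO (array([ 0.4824, -0.0219]), array([320. , 166.7]), array([36.4, 43. ]))
bkB (array([ 0.4464, -0.1936]), array([449., 194.]), array([31.1, 35.5]))
LO (array([ 0.6369, -0.0206]), array([ 0.6474, -0.0191]), array([90.1, 96.5]))
SO (array([ 0.4779, -0.0232]), array([ 0.4713, -0.023 ]), array([65.4, 65.4]))
LB (array([ 0.5402, -0.3762]), array([ 0.5389, -0.3783]), array([66.4, 84.3]))
SB (array([ 0.4485, -0.1891]), array([ 0.4462, -0.1917]), array([52.7, 63.9]))
```

View pics/f1.png

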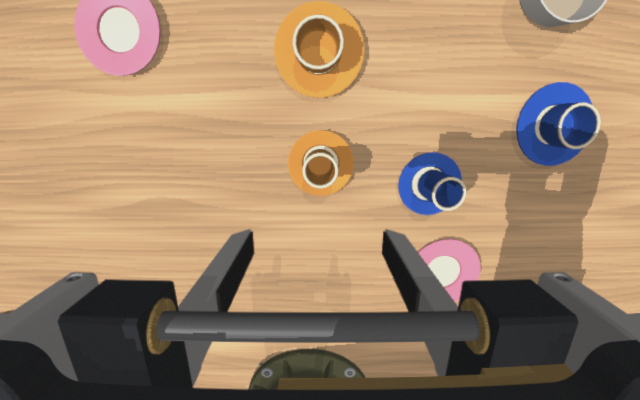

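View pics/f2.png

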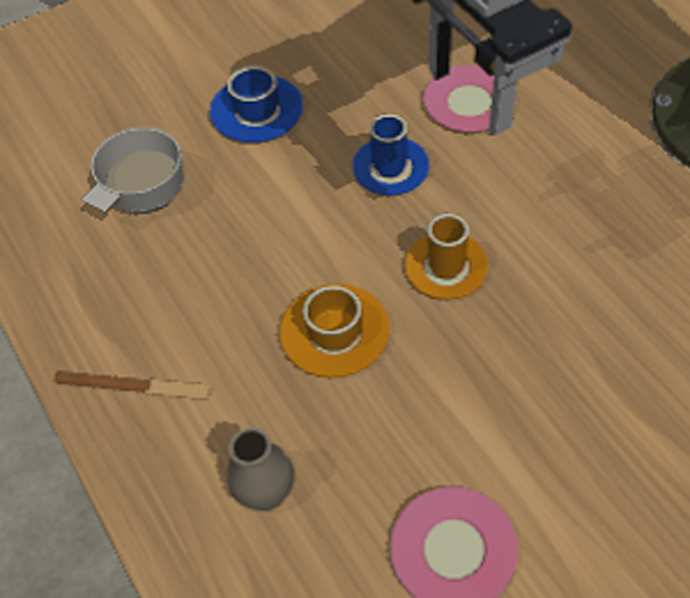

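Both pictures show all four pots upright in the wells of their own glaze's saucers: ochre cup (318,42), ochre beaker (320,167), blue beaker (449,193) and blue cup (579,125). The bowl and vase are standing where they were, and the gripper is clear. Handing in.

```bash
python3 -c "
from station import workorder; print(workorder.hand_in())"
```

```text
the job is handed in; nothing more can be done
None
```

I took both stacks apart and set each pot down gently in the well of its own saucer, then handed the job in at about 46.5 s of the 128 s allowed. `hand_in` gives no verdict, so the result below rests on my own checks.

- **Last checks:** the final wrist and scene pictures show all four pots upright in the wells of saucers of their own glaze. The bowl and vase are standing, and the gripper is open and clear. Measured with the wrist camera, pot and saucer centres agree within about 3 mm.
- **First grasp missed:** the fingers closed to 37.7 mm above the ochre beaker's rim without touching it. The fingertips sit about 32 mm higher relative to the reported TCP than the description says. I used that offset from then on, and every grip width and contact height afterwards matched it.
- **Checks that disagreed:** some of the automatic fits in the final picture were off by up to about 11 mm, because the pots hide part of the saucers. For the saucer centres I relied on the unobstructed measurements taken before placing. For the large blue saucer only partial views and the top camera were available, and these differed by about 5 mm in x.

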